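# Label the glove cartons at the roller-switch labeller

## Robot

A 6-joint arm with a two-finger parallel gripper is mounted at the origin on the work surface. World frame = base frame: x ahead of the robot, y to its left, z up, the work surface at z = 0. Lengths are in m, angles in rad, forces in N, time in s.
With the tool pointing down it reaches from about 0.4 to 0.825 m from the base axis. Payload 7 kg.
Tool frame: the origin (TCP) lies between the finger pads; the fingertips stand arm.nose_length ahead of it and the grasp point (between the pads) is the TCP (arm.nose_length is the distance from the TCP to the fingertips, in m); x points along the fingers, z is the direction in which the jaws open and shut, and the axes are right-handed (so a half turn about x gives the same grasp; the last joint's range is limited). The gripper opens to 88 mm and grips with 3 to 60 N. Pads are 19 mm wide; open, the fingers measure 130 mm over their backs; the gripper's body (78 mm by 193 mm) begins 47 mm behind the grasp point.
Start: joints at [-1.034, 0.359, 0.012, 0, -1.224, -0.288], TCP at [0.166, -0.654, 0.246] pointing down, gripper open.
Joint ranges: [-3.07, 3.07], [-1.43, 2.12], [-1.02, 1.25], [-3.03, 1.67], [-3.05, -0], [-3.03, 3.03]. Speed limits (rad/s): [2.39, 2.39, 3.01, 3.14, 3.14, 3.14].

## Interface

Orientations are given as [roll, pitch, yaw] about the fixed x, y, z axes, in that order (R = Rz(yaw) Ry(pitch) Rx(roll)).
In Python, from station import arm, viewer, spotter gives the robot as it stands.
- The arm moves only by the shell command python3 -m handwheel 'ROWS' [FORCE]. ROWS is a JSON object of lists of equal length, an entry for each row: "gripper": the gripper command: -1 is shut, 1 is fully open, values between are in proportion; "travel": the shift along the world's x, y, z each as a share of 500 mm, from -1 to 1, a list of three; "spin": the turn about the world's z as a share of 45 degrees, from -1 to 1. A call has 1 to 20 rows; each row is the pose to reach, as a shift and turn from the pose commanded when the call began; what a row does not reach only later rows make up. A row lasts 1/10 s, in which the tool goes at most 50 mm and 8.59 degrees, less where a joint would pass 70% of its speed; a pose out of reach is approached as far as the arm can. A call with a number of a shift or a turn outside -1 to 1 is refused whole. A call with a gripper value outside its range is refused whole. The fingers move at their own pace and stop on an object; FORCE is the grip in N (left out, the last holds). Time passes only in rows, so rows that repeat a pose let the fingers close. It gives the time, the measured TCP pose, the force and the opening at its end, in the units of the state.
- arm.get_state(): the state, without advancing time (a new reading comes with each control period).
- viewer.grab_frame(name): name is "scene" or "side" or "wrist"; returns a dict with "pixels" (400x640x3 uint8, blue, green, red), "fx", "fy", "cx", "cy" (pixels), "k1" (the pictures are not rectified: a ray, as slopes to the right and down, at radius r is drawn at 1 + k1 r^2 times it, then the intrinsics apply), "eye" and "attitude" of the camera in the world. Camera axes: x right, y down, z forward; pixel columns grow to the right and rows downward; lengths in m; the calibration is good to about 2 mm. A picture is of the moment at which its call begins. There is no depth.
- arm.job_done(): hands the job in, once; it reports no verdict.
Trained networks look in the newest picture that a camera, given by its name, has taken for a name from the list of things; names that differ only in an ending like _2 or _b are one class to them, and where a whole thing is asked for, a point or a joint stands for the part that bears it (a point fixed in the world has none). Each returns a list of dicts, best first, with "conf" (0 to 1); they miss things now and then, are a little off and sometimes report something else, mostly with a low value. They report only what shows in the picture. A call takes as long as a camera call. They do not tell look-alikes from the thing itself.
- spotter.spot_in(camera, label): "rect" ([left, top, right, bottom] in pixels, round what is visible of it).
- spotter.tip_of(camera, label): "at" ([column, row] in pixels: a listed point, or the origin of a listed thing).
The state is a dict: "t": time; "q": joint angles; "qd": joint speeds; "joint_efforts": joint torques, N m; "eef_pos": TCP position; "ee_rot": TCP orientation; "force": force on the tool from outside, world axes, zero at the start; "moment": the same for the moment, N m; "width": finger opening in m.
Only numpy, scipy, OpenCV 4.12 (cv2) and the standard library are available. Lean on these libraries where they do the work, as an engineer would, in place of code of your own. Each camera call takes 0.05 s, during which the arm holds its last target.

## Task

Label the loose cartons one at a time, longest first because the labels come off the roll in that order: slide the carton up the labeller's lane, between the rails, until its front end pushes the roller lever just far enough for the switch to click, never pushing on into the overtravel, and with the carton waiting there press the key for its label firmly down for a moment - the long bar key for the 175 and 150 mm cartons, the small square key for the 125 and 100 mm ones, never the wrong one. Then lay each labelled carton flat on the timber shelf board, side by side and not stacked, and leave the open display box, the router and the tape roll where they are.

Things in the scene. Friction and masses are not known exactly. Their poses are not given: they have to be found in the camera images.
- carton175_mid (a point): centre of the kraft carton 175 mm long (its x axis), 58 mm wide (y), 58 mm tall (z), loose, plain cardboard; the point lies half-way up, 29 mm above its underside, with 87.5 mm of carton to either end; closed and rigid, about 420 g. Needs the large-label bar key. Absent in some runs
- carton150_mid (a point): centre of the kraft carton 150 mm long (its x axis), 58 mm wide (y), 58 mm tall (z), loose, plain cardboard; the point lies half-way up, 29 mm above its underside, with 75 mm of carton to either end; closed and rigid, about 370 g. Needs the large-label bar key. Absent in some runs
- carton125_mid (a point): centre of the kraft carton 125 mm long (its x axis), 58 mm wide (y), 58 mm tall (z), loose, plain cardboard; the point lies half-way up, 29 mm above its underside, with 62.5 mm of carton to either end; closed and rigid, about 330 g. Needs the small-label square key. Absent in some runs
- carton100_mid (a point): centre of the kraft carton 100 mm long (its x axis), 58 mm wide (y), 58 mm tall (z), loose, plain cardboard; the point lies half-way up, 29 mm above its underside, with 50 mm of carton to either end; closed and rigid, about 290 g. Needs the small-label square key. Absent in some runs
- lane (a point): middle of the labeller's feed lane, on its bed, 20 mm above the table. x points up the lane, away from the robot, towards the switch; y left, z up. The bed is flat aluminium, 68 mm clear between two side rails (8 mm thick, tops 14 mm above the bed), from 152 mm before this point to 110 mm beyond it; open at its near end and on top. The machine is fixed to the counter
- label_head (a point): centre of the top of the grey label head left of the lane's far end, 100 mm (x) by 55 mm (y), 74 mm above the table; axes as lane. Behind it (70 mm to the left) the roll stand, 130 by 90 mm, to 137 mm above the table; nearer the robot the low key console, 160 by 78 mm, 52 mm high, 109 to 187 mm left of the lane's centre line
- click_line (a point): point on the lane's bed, on the centre line 100 mm beyond lane, same axes: with the carton's front face here the switch just clicks. It may go up to 7 mm past this point; further is overtravel. A white line on the bed and white marks on the rail tops lie 2 to 5 mm past it, amid the good range. A carton let go there stays put: the lever pushes back with under 1 N
- roller (a point): centre of the switch's white roller, 18 mm across, 11 mm tall, axis upright, 30 mm above the bed, near the lane's centre line, on the end of a 60 mm steel lever that pivots about an upright pin to the right of the lane (-y) and slants towards the coming carton; axes turn with the lever
- switch (a joint): angle of the roller lever in rad: 0 free, grows as a carton pushes the roller up the lane (light spring, about 0.4 N free, 0.7 N at 0.24); the switch clicks at 0.18 (roller pushed 10 mm); overtravel begins at 0.30 (roller pushed 17 mm), end stop 0.50. Springs back when let go
- key_large_top (a point): middle of the top of the long bar key (large label), 52 by 24 mm, on the console left of the lane, its long side along the lane; grey plastic; axes as lane, pressed straight down
- key_large (a joint): how far the bar key is pressed, m: 0 up, clicks at 0.004, end stop 0.005; sprung, 1.5 N to start, about 5 N fully down
- key_small_top (a point): middle of the top of the small square key (small label), 24 by 24 mm, on the console, 82 mm nearer the robot than the bar key; grey plastic; pressed straight down
- key_small (a joint): how far the square key is pressed, m: as the bar key
- board_top (a point): centre of the top of the shelf board: dark timber on a black steel frame, 380 mm (x) by 220 mm (y), top 50 mm above the table, clear, fixed; z up. Cartons lie flat on it, centre within 165 mm in x and 80 mm in y of this point
- display_box: open kraft display box, 120 by 90 mm, its lid standing upright at the side towards the robot (125 mm tall), empty card insert inside; loose, not to be disturbed; origin under its centre
- router: white router, 120 by 85 by 28 mm, two antennas to 160 mm; loose, not to be disturbed; origin under its centre
- tape_roll: roll of brown packing tape lying flat, 104 mm across, 48 mm tall; loose, not to be disturbed; origin under its centre
Not all that is in view belongs to the job. What is shaped like the part that bears carton100_mid but purple or yellow is not meant.

How it is judged:
By the outcome, as a careful person would: the job done as asked, in the order asked, and still so for the second after the job is handed in, with the robot touching nothing.
Of carton175, carton150, carton125, carton100 only 2 to 3 are there at a start; the rules pass over those that are not, and their reading is None.
At some moment in a run one of carton175, carton150, carton125, carton100 may be knocked a few centimetres aside while the robot is not near it.
Once in a run the grip may slacken for a moment while it holds something.
It also fails if it takes over 210 s, if anything falls off the work surface, if the arm or the gripper's body presses on something with over 40 N, if the wrist force passes 120 N, or if a joint passes its speed limit or range.

## Working session

There is one attempt and no reset: what is moved stays moved. The work goes in short steps, Python scripts to look and compute and a shell command to move; the robot and the scene stay as the last step left them, time stands still between calls to the robot, and variables do not carry over. Pictures are saved under pics/ and viewed, and the job is handed in when it is done.

```bash
ls; mkdir -p pics
cat > h.py <<'E'
import numpy as np, cv2
from station import arm, viewer, spotter
def grab(n,save=None):
    f=viewer.grab_frame(n)
    if save: cv2.imwrite(f'pics/{save}.png',f['pixels'])
    return f
E
python3 - <<'E'
from h import *
print(arm.get_state(), arm.nose_length)
for n in('scene','side','wrist'):
    f=grab(n,n+'0'); print(n,{k:v for k,v in f.items() if k!='pixels'})
E
```

```text
pics
{'t': 0.0, 'q': array([-1.03392422e+00,  3.59356528e-01,  1.10378564e-02, -3.62125175e-04,
       -1.22412300e+00, -2.88132606e-01]), 'qd': array([-0.000651  ,  0.00086833,  0.00032986, -0.0003265 ,  0.00113786,
        0.0010327 ]), 'joint_efforts': array([ 4.75655488e-04, -5.82716489e+01,  2.93056941e+01,  6.99678987e+00,
        7.00867851e-03, -1.89024017e-04]), 'eef_pos': array([ 0.16604981, -0.65376084,  0.24463101]), 'ee_rot': array([0.08413897, 1.56911612, 1.90355148]), 'force': array([ 0.22871543, -0.00139979, -0.24065167]), 'moment': array([-0.01193331, -0.01776759,  0.01132116]), 'width': 0.08778156872465089} 0.019
scene {'fx': 363.5025622432748, 'fy': 363.5025622432748, 'cx': 316.3820174757272, 'cy': 201.45385499303202, 'k1': -0.011848783408805482, 'eye': array([ 1.25366958, -0.16616916,  0.72719353]), 'attitude': array([-2.33767529, -0.02039484,  1.43069079])}
side {'fx': 512.3578214135774, 'fy': 512.3578214135774, 'cx': 317.5011243745989, 'cy': 199.631082987508, 'k1': -0.06826775185489345, 'eye': array([0.1690332 , 0.64468767, 0.98672102]), 'attitude': array([-2.38936391,  0.01664085, -2.64612644])}
wrist {'fx': 293.9776584741003, 'fy': 293.9776584741003, 'cx': 319.39605117686955, 'cy': 201.13618757138875, 'k1': -0.015880967369645078, 'eye': array([ 0.09171936, -0.67246556,  0.38451138]), 'attitude': array([ 2.85273347e+00, -8.11414017e-04,  1.82033677e+00])}
```

View pics/scene0.png

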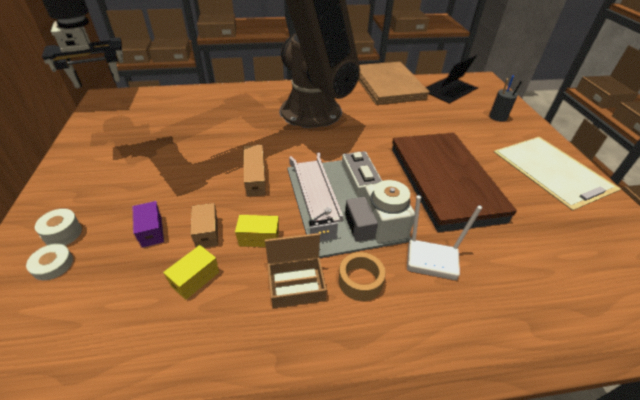

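View pics/side0.png

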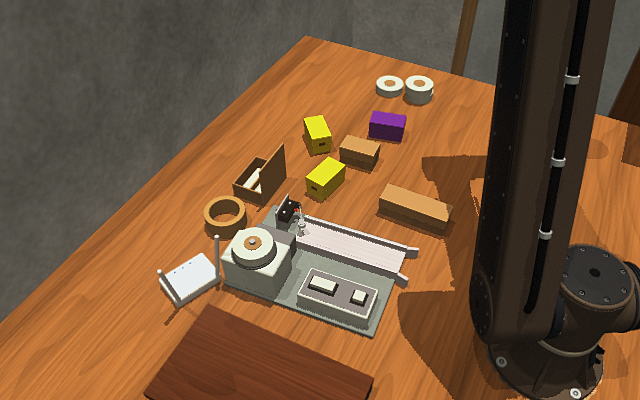

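View pics/wrist0.png

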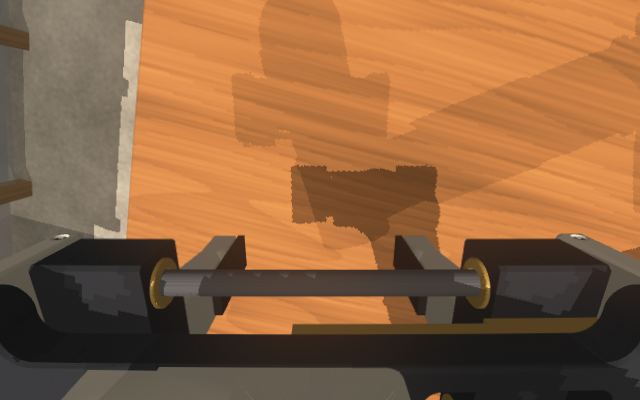

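The scene picture shows the loose kraft cartons at scene (254,170), long, and (204,224), short. Purple (148,224) and yellow (258,230) and (190,270) are decoys. The board is at (450,178) and the machine around (340,205).

```bash
cat >> h.py <<'E'
from scipy.spatial.transform import Rotation as Ro
def cam(f): return Ro.from_euler('xyz',f['attitude']).as_matrix(),np.array(f['eye'])
def proj(f,P):
    R,e=cam(f); p=(np.atleast_2d(P)-e)@R; s=p[:,:2]/p[:,2:]
    s=s*(1+f['k1']*(s**2).sum(1,keepdims=True))
    return s*[f['fx'],f['fy']]+[f['cx'],f['cy']]
def ray(f,uv):
    d=(np.array(uv,float)-[f['cx'],f['cy']])/[f['fx'],f['fy']]; s=d.copy()
    for _ in range(10): s=d/(1+f['k1']*(s@s))
    R,e=cam(f); return e,R@np.r_[s,1]
def onz(f,uv,z):
    e,d=ray(f,uv); return e+d*(z-e[2])/d[2]
def tri(fs,uvs):
    A=np.zeros((3,3));b=np.zeros(3);L=[]
    for f,uv in zip(fs,uvs):
        e,d=ray(f,uv); d=d/np.linalg.norm(d); M=np.eye(3)-np.outer(d,d); A+=M;b+=M@e;L.append((M,e))
    x=np.linalg.solve(A,b); return x,[np.linalg.norm(M@(x-e)) for M,e in L]
E
python3 - <<'E'
from h import *
S=grab('scene');D=grab('side')
names=['carton175_mid','carton150_mid','carton125_mid','carton100_mid','lane','label_head','click_line','roller','key_large_top','key_small_top','board_top','display_box','router','tape_roll']
for n in names:
    a=spotter.tip_of('scene',n);b=spotter.tip_of('side',n)
    print(n,[(np.round(x['at']),round(x['conf'],2)) for x in a[:4]],[(np.round(x['at']),round(x['conf'],2)) for x in b[:4]])
    if a and b:
        x,r=tri([S,D],[a[0]['at'],b[0]['at']]); print('   ',x.round(4),np.round(r,4))
for n in names[:4]:
    print(n,[ (np.round(x['rect']),round(x['conf'],2)) for x in spotter.spot_in('scene',n)[:4]])
for nm,f,c in(('a',S,(110,130,240,200)),('b',D,(290,90,200,160))):
    x,y,w,h=c; cv2.imwrite(f'pics/crop_{nm}.png',cv2.resize(f['pixels'][y:y+h,x:x+w],None,fx=800/w if 800/w*h<600 else 3.3,fy=800/w if 800/w*h<600 else 3.3,interpolation=cv2.INTER_CUBIC)[:600])
E
```

```text
carton175_mid [(array([253., 166.]), 0.59)] [(array([411., 208.]), 0.81)]
    [ 0.3829 -0.2171  0.0392] [0.0068 0.0068]
carton150_mid [(array([255., 168.]), 0.28)] []
carton125_mid [(array([319., 194.]), 0.41)] []
carton100_mid [(array([191., 272.]), 0.97), (array([149., 222.]), 0.89), (array([204., 228.]), 0.82), (array([258., 233.]), 0.62)] [(array([322., 181.]), 0.88), (array([358., 150.]), 0.84), (array([316., 133.]), 0.84), (array([387., 125.]), 0.55)]
    [ 0.6805 -0.3603 -0.0879] [0.0445 0.0445]
lane [(array([318., 196.]), 0.74)] [(array([337., 243.]), 0.79), (array([412., 210.]), 0.62), (array([358., 152.]), 0.55)]
    [ 0.5052 -0.0412  0.018 ] [0.0002 0.0002]
label_head [(array([360., 209.]), 0.88)] [(array([270., 237.]), 0.71)]
    [0.627  0.0519 0.0749] [0.0034 0.0034]
click_line [(array([327., 219.]), 0.84), (array([253., 169.]), 0.64)] [(array([305., 230.]), 0.89)]
    [ 0.5947 -0.0344  0.0211] [0.0058 0.0058]
roller [(array([329., 210.]), 0.65)] [(array([303., 223.]), 0.59)]
    [ 0.5947 -0.0294  0.0532] [0.0037 0.0037]
key_large_top [(array([364., 169.]), 0.44)] [(arra
[... 390 characters left out ...]
ray([294., 284.]), 0.85), (array([357., 157.]), 0.46)] [(array([257., 188.]), 0.83)]
    [ 0.7837 -0.1297  0.0031] [0.0077 0.0077]
router [(array([433., 261.]), 0.76)] [(array([193., 282.]), 0.94), (array([338., 242.]), 0.15)]
    [0.755  0.2082 0.0024] [0.0034 0.0034]
tape_roll [(array([361., 283.]), 0.58)] [(array([227., 221.]), 0.65)]
    [7.914e-01 1.640e-02 7.000e-04] [0.0031 0.0031]
carton175_mid [(array([243., 144., 265., 196.]), 0.75), (array([312., 206., 327., 217.]), 0.24)]
carton150_mid []
carton125_mid []
carton100_mid [(array([190., 203., 220., 247.]), 0.96), (array([132., 200., 163., 252.]), 0.9), (array([166., 246., 216., 303.]), 0.82), (array([235., 216., 280., 246.]), 0.56)]
```

View pics/crop_a.png

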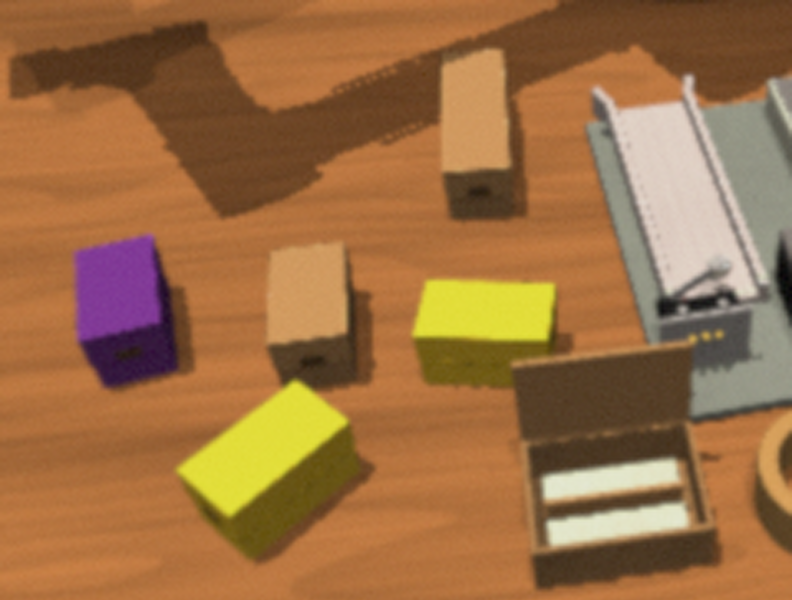

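View pics/crop_b.png

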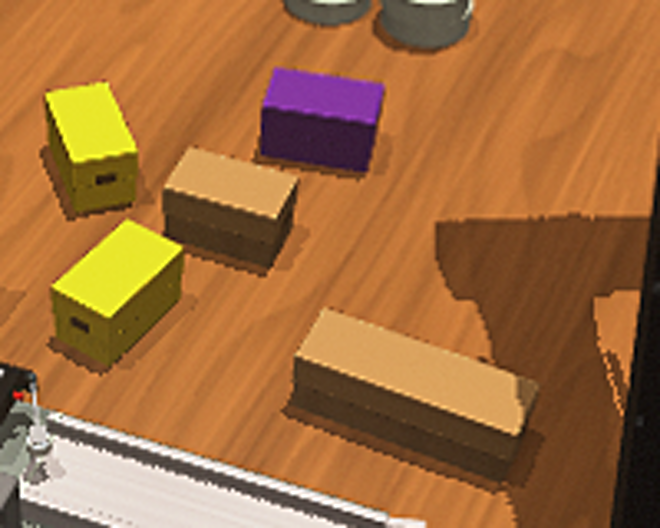

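The two kraft boxes are plainly the unpainted ones: a long one at crop (475,110) and a short one at crop (308,290). Next I measure them, then zoom on the machine.

```bash
cat >> h.py <<'E'
from scipy.optimize import least_squares
def boxfit(obs,L,W=.058,z=.058,x0=None):
    # obs: list of (frame, Nx2 top corner pixels); assigns nearest
    def cor(p):
        c,s=np.cos(p[2]),np.sin(p[2]); q=np.array([[1,1],[1,-1],[-1,-1],[-1,1]])*[L/2,W/2]
        return np.c_[q@np.array([[c,s],[-s,c]])+p[:2],np.full(4,z)]
    def res(p):
        r=[]
        for f,uv in obs:
            pr=proj(f,cor(p))
            for u in uv: 
                d=pr-u; r.append(d[(d**2).sum(1).argmin()])
        return np.concatenate(r)
    best=None
    for yaw in ([x0[2]] if x0 is not None and len(x0)>2 else np.arange(-1.5,1.5,.25)):
        o=least_squares(res,np.r_[x0[:2],yaw])
        if best is None or o.cost<best.cost: best=o
    return best.x,np.sqrt(2*best.cost/len(best.fun))
E
python3 - <<'E'
from h import *
S=grab('scene');D=grab('side')
a=lambda l:np.array(l)/ (800/240)+[110,130]-.5*0
b=lambda l:np.array(l)/3.3+[290,90]
la=a([(443,55),(503,50),(511,168),(442,170)]);lb=b([(327,309),(537,383),(517,434),(296,354)])
sa=a([(272,247),(343,243),(350,330),(268,337)]);sb=b([(190,149),(298,180),(276,217),(165,188)])
for nm,A,B in(('long',la,lb),('short',sa,sb)):
    for n,f,q in(('S',S,A),('D',D,B)):
        P=np.array([onz(f,u,.058) for u in q]);print(nm,n,P[:,:2].round(3).tolist(),P[:,:2].mean(0).round(4),'edges',np.linalg.norm(P-np.roll(P,-1,0),axis=1).round(3))
    m=P[:,:2].mean(0)
    for L in(.175,.15,.125,.1): print(L,boxfit([(S,A),(D,B)],L,x0=m))
for nm,f,c in(('m1',S,(280,140,140,105)),('m2',D,(220,195,200,150))):
    x,y,w,h=c; cv2.imwrite(f'pics/crop_{nm}.png',cv2.resize(f['pixels'][y:y+h,x:x+w],(800,600) ,interpolation=cv2.INTER_CUBIC))
E
```

```text
long S [[0.295, -0.249], [0.293, -0.193], [0.466, -0.192], [0.461, -0.249]] [ 0.3789 -0.2211] edges [0.056 0.172 0.058 0.166]
long D [[0.46, -0.246], [0.292, -0.247], [0.289, -0.192], [0.462, -0.191]] [ 0.3757 -0.219 ] edges [0.169 0.055 0.174 0.055]
0.175 (array([ 0.37647332, -0.22034423,  0.00215422]), np.float64(0.6873703257716306))
0.15 (array([ 0.37625466, -0.22010336,  0.01206198]), np.float64(2.4750314564034483))
0.125 (array([ 0.37609698, -0.21993685,  0.02182519]), np.float64(5.279391896463552))
0.1 (array([ 0.37599839, -0.2198521 ,  0.03112785]), np.float64(8.106329819463646))
short S [[0.539, -0.381], [0.541, -0.326], [0.634, -0.315], [0.634, -0.374]] [ 0.5871 -0.349 ] edges [0.055 0.094 0.059 0.095]
short D [[0.639, -0.37], [0.541, -0.376], [0.539, -0.325], [0.635, -0.315]] [ 0.5885 -0.3466] edges [0.098 0.051 0.097 0.055]
0.175 (array([ 0.58592573, -0.34807633,  0.06460777]), np.float64(8.951715541064745))
0.15 (array([ 0.58680354, -0.34808129,  0.06876288]), np.float64(6.128836435302125))
0.125 (array([ 0.58751649, -0.34808685,  0.07302992]), np.float64(3.3312088118160843))
0.1 (array([ 0.58806376, -0.34809528,  0.07696274]), np.float64(0.8204397914173595))
```

View pics/crop_m1.png

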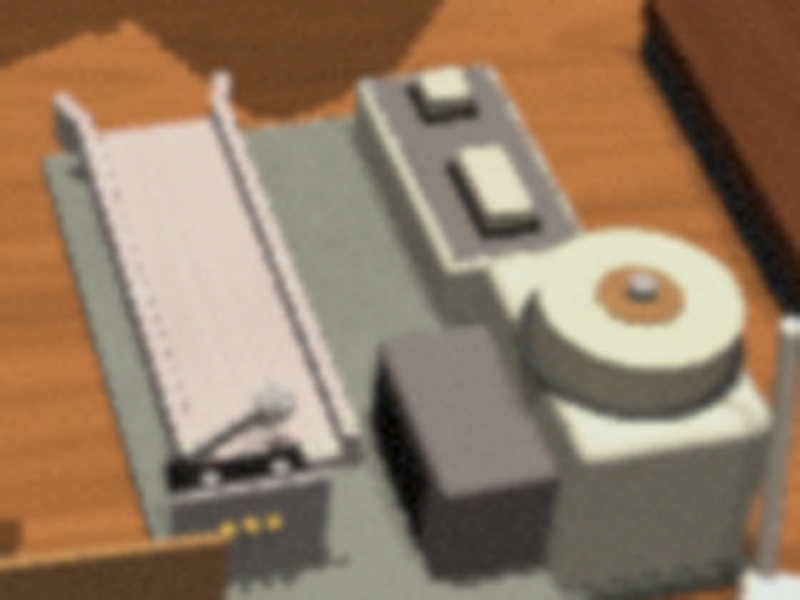

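View pics/crop_m2.png

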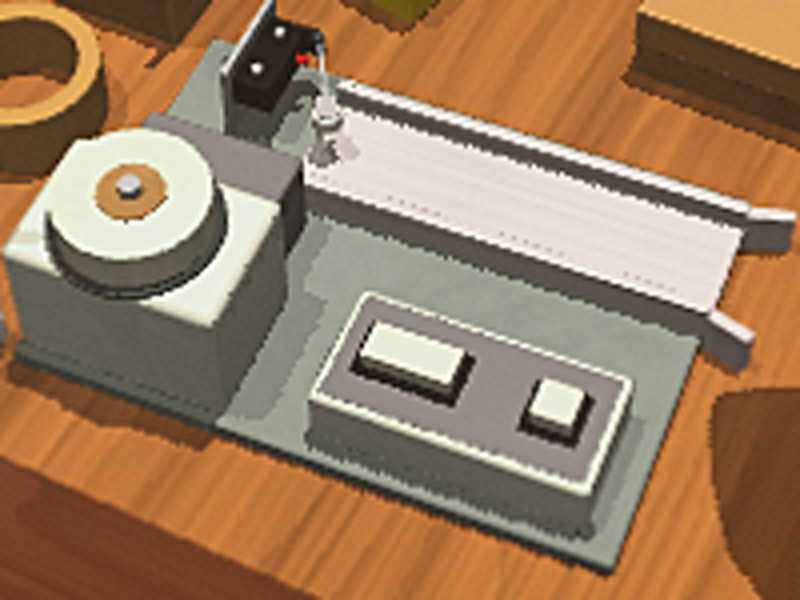

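```bash
cat >> h.py <<'E'
def lanepts(p,Q):
    c,s=np.cos(p[2]),np.sin(p[2]); Q=np.atleast_2d(np.array(Q,float))
    return np.c_[p[0]+c*Q[:,0]-s*Q[:,1],p[1]+s*Q[:,0]+c*Q[:,1],Q[:,2]+.02]
def segs():
    L=[]
    for s in(1,-1):
        for y in(.034,.042): L.append(((-.152,s*y,.014),(.11,s*y,.014)))
    L.append(((-.152,-.034,0),(-.152,.034,0)))
    L.append(((.102,-.034,0),(.102,.034,0)))
    for x in(.102,.105): L.append(((x,.034,.014),(x,.042,.014))); L.append(((x,-.034,.014),(x,-.042,.014)))
    return L
def overlay(f,p,c,name,extra=[]):
    x,y,w,h=c; k=800/w; im=cv2.resize(f['pixels'][y:y+h,x:x+w],(800,int(h*k)),interpolation=cv2.INTER_CUBIC)
    for a,b in segs()+extra:
        u=(proj(f,lanepts(p,[a,b]))-[x-.5,y-.5])*k
        u=np.round(u*16).astype(int); cv2.line(im,tuple(map(int,u[0])),tuple(map(int,u[1])),(0,0,255),1,cv2.LINE_AA,4)
    cv2.imwrite(f'pics/{name}.png',im)
E
python3 - <<'E'
from h import *
S=grab('scene');D=grab('side')
a=lambda x,y:np.array([x,y])/ (800/140)+[280-.5,140-.5]
b=lambda x,y:np.array([x,y])/4+[220-.5,195-.5]
# console top corners, side and scene (z .052 -> .032 above bed); x centre free
con={(1,1):b(310,395) ,(1,-1):b(368,293),(-1,-1):b(632,380),(-1,1):b(592,495)}
cons={(-1,-1):a(362,82),(-1,1):a(492,68),(1,-1):a(450,270)}
keys=[('L',b(415,352)),('S',b(558,400))]
rails=[(D,b(745,208),-.038,.014),(D,b(352,86),-.038,.014),(D,b(704,312),.038,.014),(D,b(330,192),.038,.014)]
ends=[(S,a(97,132),-.152,-.034,0),(S,a(212,122),-.152,.034,0)]
def res(p,v=0):
    r=[]
    q=p[:3];xc=p[3]
    for f,dct in((D,con),(S,cons)):
        for (i,j),u in dct.items():
            r.append(proj(f,lanepts(q,[(xc+i*.08,.148+j*.039,.032)]))[0]-u)
    c,s=np.cos(q[2]),np.sin(q[2])
    for f,u,y,z in rails:
        X=onz(f,u,z+.02); d=-s*(X[0]-q[0])+c*(X[1]-q[1])-y; r.append([d*500])
    for f,u,x,y,z in ends: r.append(proj(f,lanepts(q,[(x,y,z)]))[0]-u)
    if v: print([np.round(x,1).tolist() for x in r])
    return np.concatenate(r)
o=least_squares(res,[.5,-.04,.05,-.05]);res(o.x,1);print(o.x)
p=o.x
c,s=np.cos(p[2]),np.sin(p[2])
def inl(X): d=np.array(X)[:2]-p[:2]; return np.round([c*d[0]+s*d[1],-s*d[0]+c*d[1],X[2]-.02],4)
xc=p[3]
con=[((xc+i*.08,.148+j*.039,.032),(xc+k*.08,.148+l*.039,.032)) for i,j,k,l in((1,1,1,-1),(1,-1,-1,-1),(-1,-1,-1,1),(-1,1,1,1))]
kl,rk=tri([S,D],[a(492,175),b(415,352)]);ks,rs=tri([S,D],[a(445,88),b(558,400)]);
print('keys',kl,rk,inl(kl),ks,rs,inl(ks))
overlay(S,p,(280,140,140,105),'ov_S',con);overlay(D,p,(220,195,200,150),'ov_D',con)
for n in('click_line','lane','label_head','key_large_top','key_small_top','roller'):
    for f,cn in((S,'scene'),(D,'side')):
        z={'click_line':.02,'lane':.02,'label_head':.074,'key_large_top':.06,'key_small_top':.06,'roller':.05}[n]
        t=spotter.tip_of(cn,n)
        if t: print(n,cn,inl(onz(f,t[0]['at'],z)))
E
```

```text
[[-1.1, 0.9], [-1.1, -1.2], [1.2, 0.1], [-0.8, 1.1], [-1.0, -0.7], [-0.0, -1.3], [-0.3, -0.3], [-0.9], [-1.1], [1.0], [1.5], [-0.8, 0.6], [0.1, -0.4]]
[ 0.49762489 -0.04154287  0.09480536 -0.05170599]
keys [0.46525617 0.10240305 0.06722151] [np.float64(0.0002789221680855021), np.float64(0.00027892216808550956)] [-0.0186  0.1464  0.0472] [0.38610358 0.09455221 0.06491056] [np.float64(0.0015543097765096103), np.float64(0.001554309776509611)] [-0.0981  0.146   0.0449]
click_line scene [0.1078 0.0017 0.    ]
click_line side [0.0946 0.0069 0.    ]
lane scene [-0.0052 -0.0013  0.    ]
lane side [-0.0004 -0.0018  0.    ]
label_head scene [0.1308 0.0816 0.054 ]
label_head side [0.1367 0.0785 0.054 ]
key_large_top side [-0.0181  0.1348  0.04  ]
key_small_top scene [-0.1132  0.1471  0.04  ]
key_small_top side [-0.0946  0.1437  0.04  ]
roller scene [0.0977 0.0025 0.03  ]
roller side [ 0.0995 -0.0062  0.03  ]
```

View pics/ov_S.png

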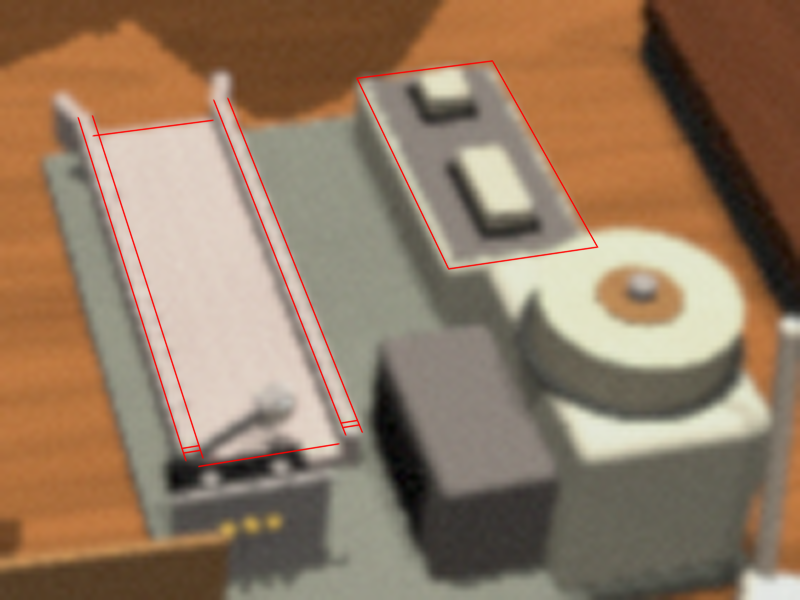

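View pics/ov_D.png

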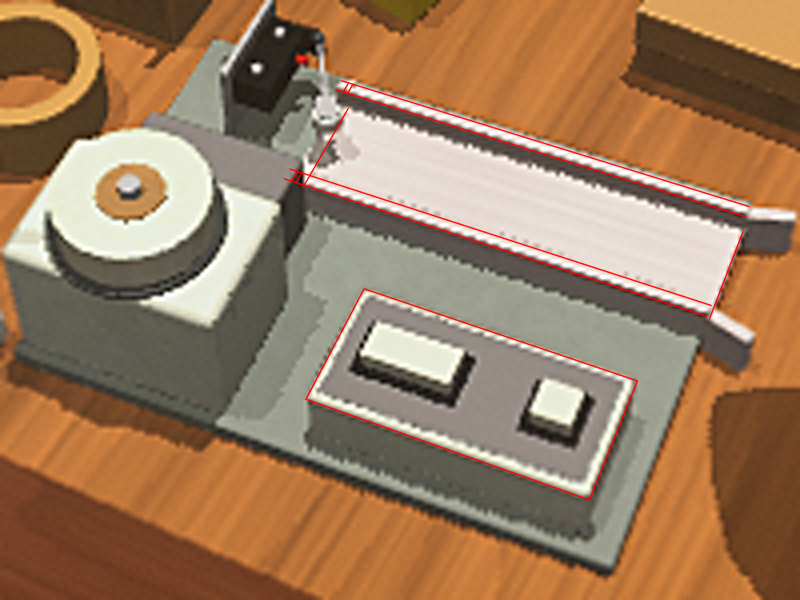

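Choice: the long kraft carton at scene (254,170) and side (415,208) is carton175 (fit 0.7 px). The short kraft one at scene (204,224) is carton100. The purple and yellow ones are decoys. I'll approach with the wrist camera turned to the up-lane side.

```bash
python3 -m handwheel '{"gripper":[1,1,1,1,1,1],"travel":[[0.02,0.036,0],[0.04,0.07,0],[0.06,0.11,0],[0.08,0.145,0],[0.095,0.18,0],[0.113,0.217,0]],"spin":[0.17,0.34,0.5,0.67,0.84,1]}' 40
python3 -m handwheel '{"gripper":[1,1,1,1,1,1],"travel":[[0.02,0.036,0],[0.04,0.07,0],[0.06,0.11,0],[0.08,0.145,0],[0.095,0.18,0],[0.113,0.217,0]],"spin":[0.17,0.34,0.5,0.67,0.84,1]}'
python3 -m handwheel '{"gripper":[1,1,1,1,1,1],"travel":[[0.02,0.036,0],[0.04,0.07,0],[0.06,0.11,0],[0.08,0.145,0],[0.095,0.18,0],[0.113,0.217,0]],"spin":[0.17,0.34,0.5,0.67,0.84,1]}'
python3 -m handwheel '{"gripper":[1,1,1,1,1,1,1],"travel":[[0.02,0.036,0],[0.04,0.07,0],[0.06,0.11,0],[0.08,0.145,0],[0.095,0.18,0],[0.112,0.216,0],[0.112,0.216,0]],"spin":[0.14,0.28,0.42,0.56,0.682,0.682,0.682]}'
python3 - <<'E'
from h import *
s=arm.get_state();print(s['eef_pos'],s['ee_rot'],s['ee_rot'][2]-s['ee_rot'][0],s['q'])
grab('scene','s1');grab('wrist','w1');grab('side','d1')
E
```

```text
t: 3.25
eef_pos: [0.223, -0.545, 0.2456]
ee_rot: [2.704, 1.571, -0.969]
force: [0.7, -0.0, 0.2]
width: 0.0875
t: 3.85
eef_pos: [0.2795, -0.4365, 0.2457]
ee_rot: [2.176, 1.57, -0.711]
force: [0.4, -0.1, -0.2]
width: 0.0876
t: 4.45
eef_pos: [0.3359, -0.328, 0.2458]
ee_rot: [1.724, 1.57, -0.378]
force: [-0.5, -0.5, -0.2]
width: 0.0879
t: 5.15
eef_pos: [0.3924, -0.2194, 0.2458]
ee_rot: [1.617, 1.57, 0.047]
force: [-0.5, 0.3, 0.1]
width: 0.0877
[ 0.39242692 -0.21942035  0.24584905] [1.61697374 1.56989658 0.04707534] -1.569898402278847 [-6.91960712e-02 -2.34343772e-02 -4.58336904e-01 -1.15140891e-04
 -1.13500013e+00  1.64093888e+00]
```

View pics/w1.png

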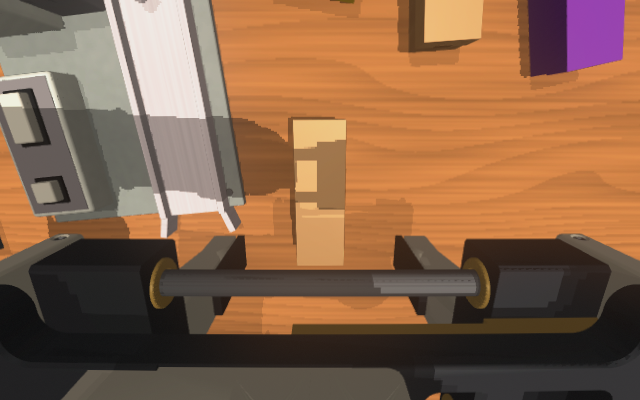

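View pics/s1.png

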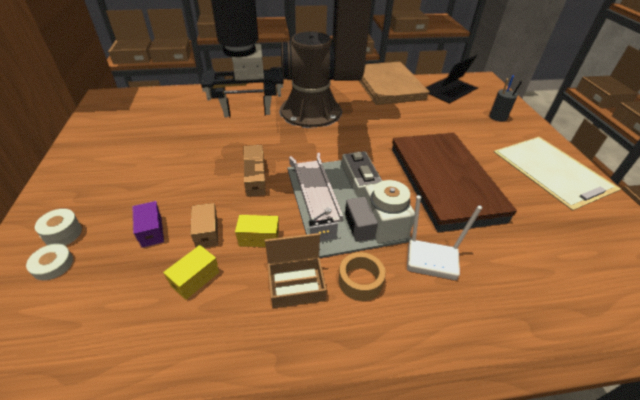

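View pics/d1.png

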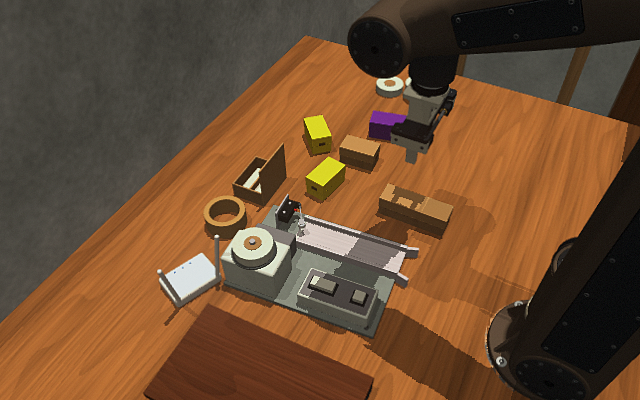

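Wrist picture: carton175 lies between the open fingers' columns, with its far edge at (293–346,119) and near edge at row ~266. The lane is at its left. Scene and side show only two kraft cartons, none hidden.

Run:
```python
from h import *
W=grab('wrist');D=grab('side');S=grab('scene')
c=W['pixels'][100:280,270:370];cv2.imwrite('pics/w1c.png',cv2.resize(c,None,fx=3.3,fy=3.3))
for u in((293.5,120),(346,120),(345,266),(296,266)): print(onz(W,u,.058).round(4))
# lane rail tops from wrist, near end bed corner
p=[ 0.49762489,-0.04154287,0.09480536]
overlay(W,p,(0,0,260,240),'ov_W')
```

```text
[ 0.4627 -0.1927  0.058 ]
[ 0.4628 -0.2491  0.058 ]
[ 0.2875 -0.2525  0.058 ]
[ 0.2875 -0.1914  0.058 ]
```

View pics/ov_W.png

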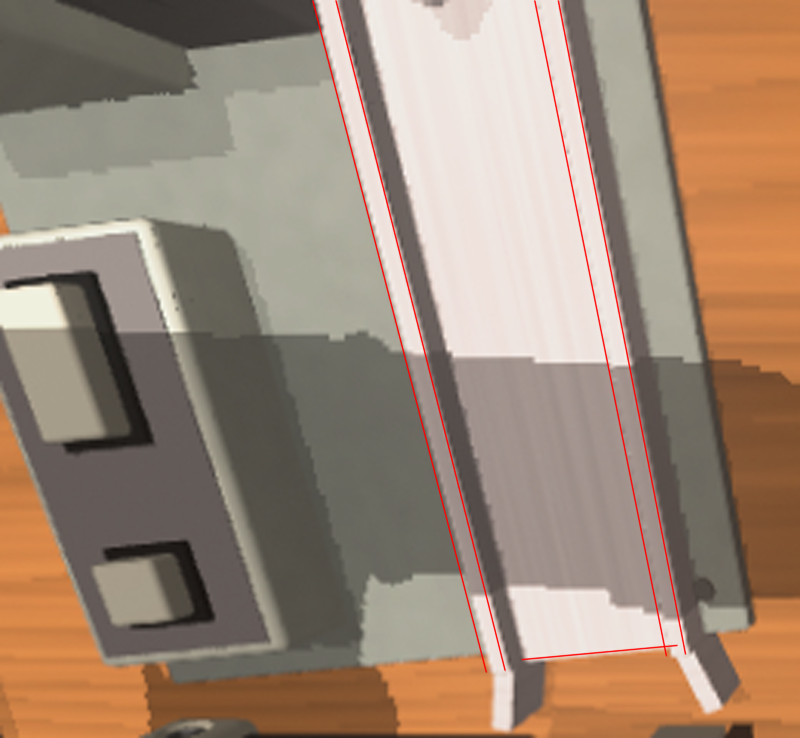

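View pics/w1c.png

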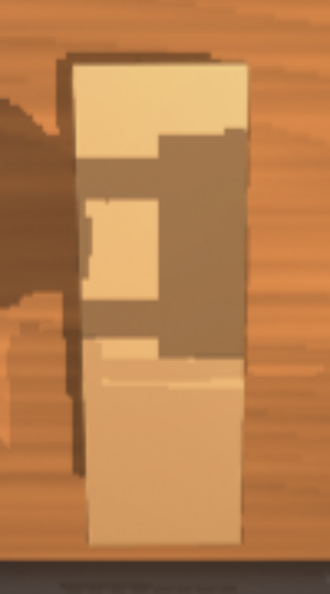

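```bash
python3 -m handwheel '{"gripper":[1,1,1,1,1,1,1,1,1,1,-1,-1,-1,-1,-1,-1,-1,-1],"travel":[[-0.004,-0.003,-0.05],[-0.004,-0.003,-0.1],[-0.004,-0.003,-0.16],[-0.004,-0.003,-0.22],[-0.004,-0.003,-0.28],[-0.004,-0.003,-0.33],[-0.004,-0.003,-0.37],[-0.004,-0.003,-0.4],[-0.004,-0.003,-0.416],[-0.004,-0.003,-0.416],[-0.004,-0.003,-0.416],[-0.004,-0.003,-0.416],[-0.004,-0.003,-0.416],[-0.004,-0.003,-0.416],[-0.004,-0.003,-0.416],[-0.004,-0.003,-0.416],[-0.004,-0.003,-0.416],[-0.004,-0.003,-0.416]],"spin":[0,0,0,0,0,0,0,0,0,0,0,0,0,0,0,0,0,0]}' 35
```

```text
t: 7.25
eef_pos: [0.3902, -0.222, 0.0381]
ee_rot: [1.621, 1.57, 0.049]
force: [-0.7, 4.5, 6.5]
width: 0.0573
```

```bash
python3 -m handwheel '{"gripper":[-1,-1,-1,-1,-1,-1,-1,-1,-1,-1,-1,-1,-1],"travel":[[0,0,0.04],[0,0,0.08],[0,0,0.12],[0,0,0.16],[0.01,0.04,0.16],[0.025,0.09,0.16],[0.04,0.14,0.16],[0.055,0.19,0.16],[0.07,0.25,0.16],[0.085,0.3,0.16],[0.1,0.34,0.16],[0.105,0.351,0.16],[0.105,0.351,0.16]],"spin":[0,0,0,0,0.01,0.03,0.05,0.07,0.09,0.11,0.119,0.119,0.119]}'
python3 - <<'E'
from h import *
W=grab('wrist','w2');D=grab('side','d2');S=grab('scene','s2')
s=arm.get_state();print(s['eef_pos'],s['ee_rot'][2]-s['ee_rot'][0])
p=[ 0.49762489,-0.04154287,0.09480536]
overlay(W,p,(200,0,240,240),'ov_W2')
overlay(D,p,(280,150,200,150),'ov_D2')
E
```

```text
t: 8.55
eef_pos: [0.4418, -0.0462, 0.1171]
ee_rot: [-1.542, 1.57, -3.019]
force: [-0.1, 0.1, -4.9]
width: 0.0579
[ 0.44139504 -0.04738361  0.11720922] -1.4791103788393318
```

View pics/ov_W2.png

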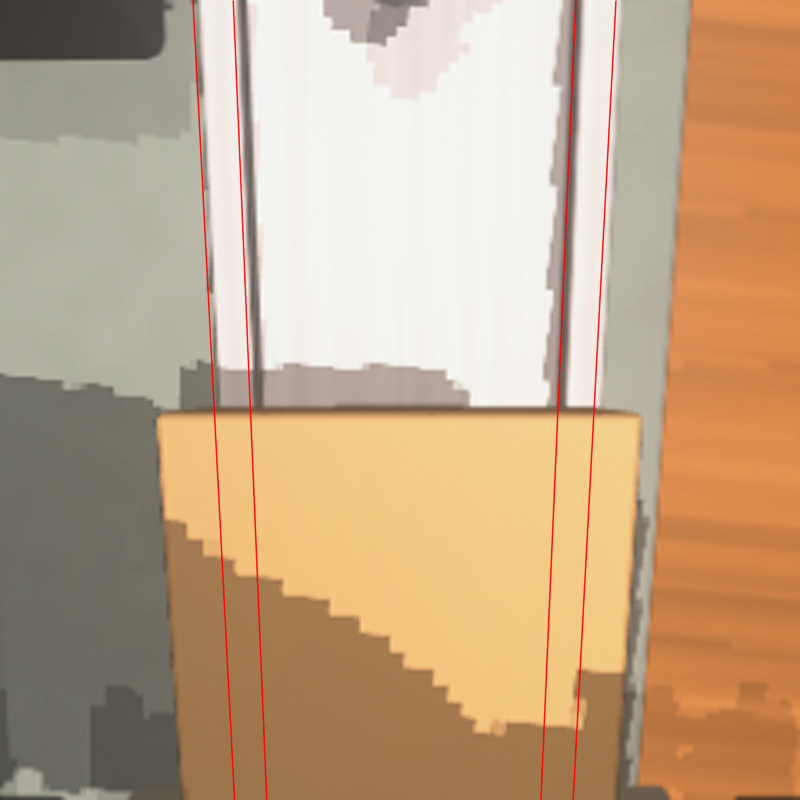

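View pics/ov_D2.png

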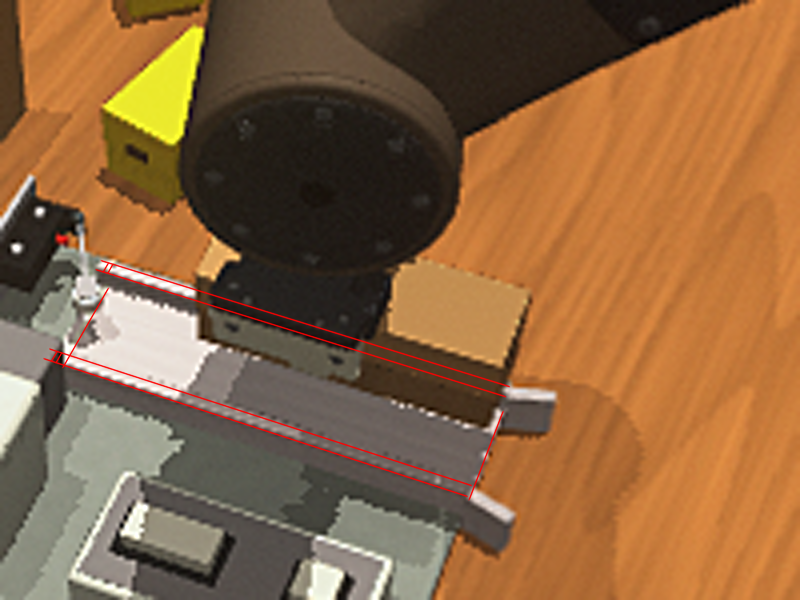

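```bash
python3 -m handwheel '{"gripper":[-1,-1,-1,-1],"travel":[[0,-0.004,-0.03],[0,-0.004,-0.06],[0,-0.004,-0.076],[0,-0.004,-0.076]],"spin":[0,0,0,0]}'
python3 - <<'E'
from h import *
W=grab('wrist','w3');S=grab('scene','s3')
s=arm.get_state();print(s['eef_pos'],s['ee_rot'][2]-s['ee_rot'][0])
p=[ 0.49762489,-0.04154287,0.09480536]
overlay(W,p,(200,0,240,240),'ov_W3')
overlay(S,p,(260,110,120,120),'ov_S3')
E
```

```text
t: 9.1
eef_pos: [0.4411, -0.0495, 0.0786]
ee_rot: [-1.369, 1.568, -2.848]
force: [-0.0, -1.0, -4.7]
width: 0.0578
[ 0.4422801  -0.04902441  0.07981474] -1.4786393736901307
```

View pics/ov_W3.png

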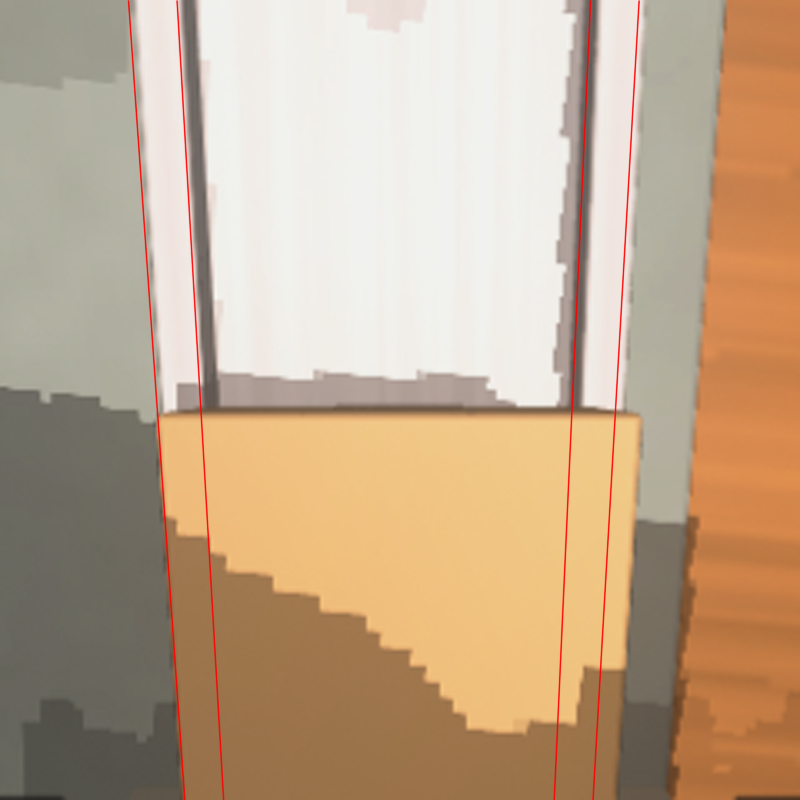

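View pics/ov_S3.png

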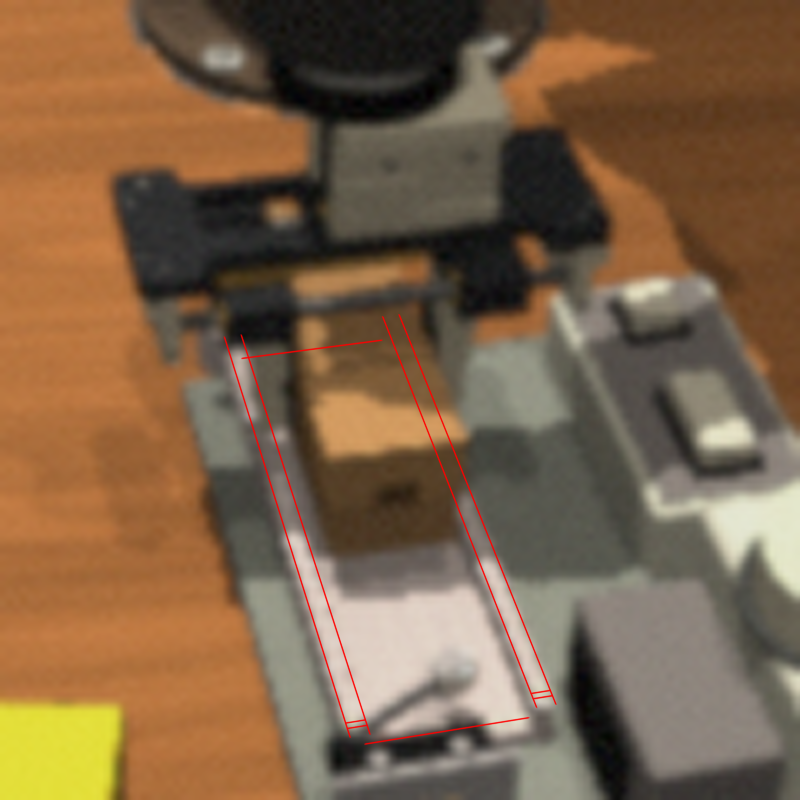

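```bash
python3 -m handwheel '{"gripper":[-1,-1,-1,-1,-1,-1,-1,-1,-1,-1,-1,-1,-1],"travel":[[0,0.001,-0.012],[0,0.001,-0.024],[0,0.001,-0.036],[0,0.001,-0.042],[0,0.001,-0.042],[0.015,0.002,-0.042],[0.035,0.004,-0.042],[0.055,0.006,-0.042],[0.075,0.008,-0.042],[0.095,0.01,-0.042],[0.115,0.012,-0.042],[0.13,0.013,-0.042],[0.135,0.013,-0.042]],"spin":[0,0,0,0,0,0,0,0,0,0,0,0,0]}'
python3 - <<'E'
from h import *
W=grab('wrist','w4');S=grab('scene','s4');D=grab('side')
for i in range(3):
  s=arm.get_state();print(s['eef_pos'],s['ee_rot'][2]-s['ee_rot'][0],s['force'])
p=[ 0.49762489,-0.04154287,0.09480536]
overlay(W,p,(200,0,240,180),'ov_W4')
overlay(S,p,(260,140,120,90),'ov_S4')
overlay(D,p,(270,180,160,120),'ov_D4')
E
```

```text
t: 10.5
eef_pos: [0.5107, -0.0421, 0.0584]
ee_rot: [1.279, 1.571, -0.199]
force: [-0.3, -0.1, -4.8]
width: 0.0581
[ 0.50934249 -0.0423096   0.05835188] -1.4786014828638532 [-0.20593891 -0.1333298  -5.74583763]
[ 0.50934249 -0.0423096   0.05835188] -1.4786014828638532 [-0.20593891 -0.1333298  -5.74583763]
[ 0.50934249 -0.0423096   0.05835188] -1.4786014828638532 [-0.20593891 -0.1333298  -5.74583763]
```

View pics/ov_W4.png

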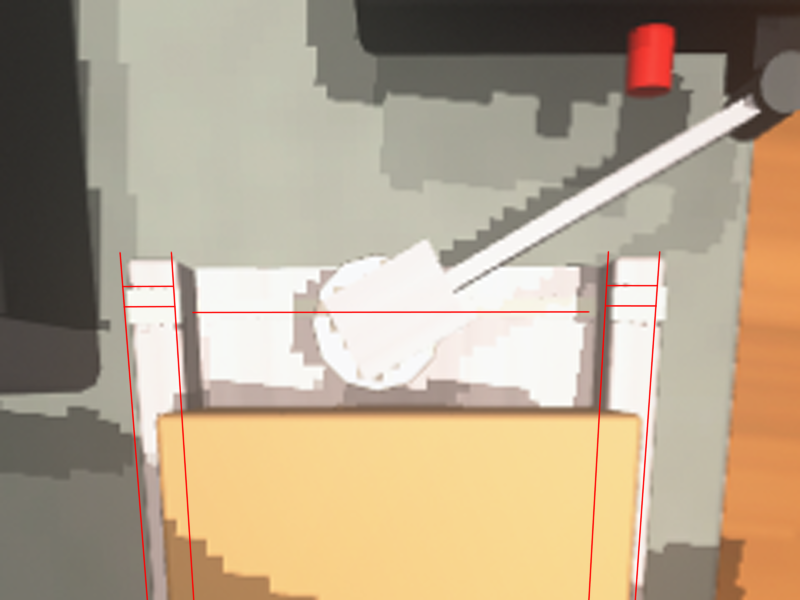

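View pics/ov_S4.png

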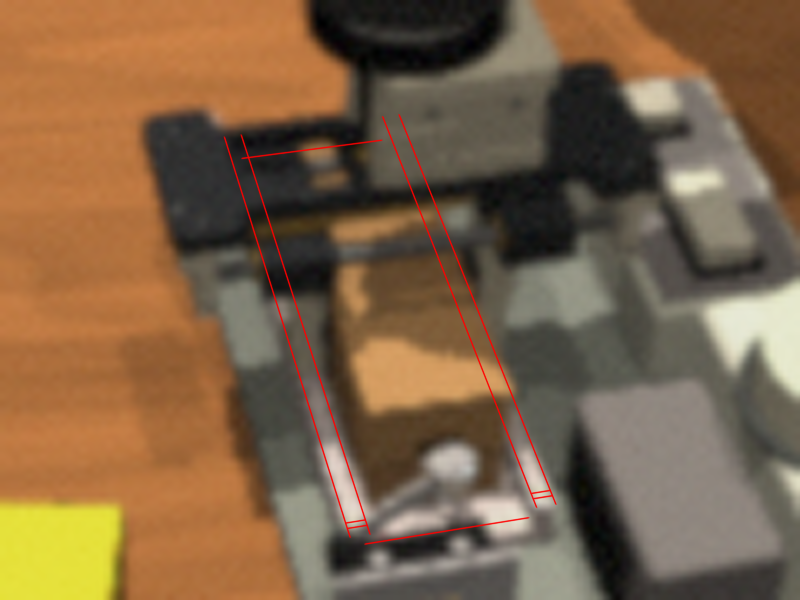

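View pics/ov_D4.png

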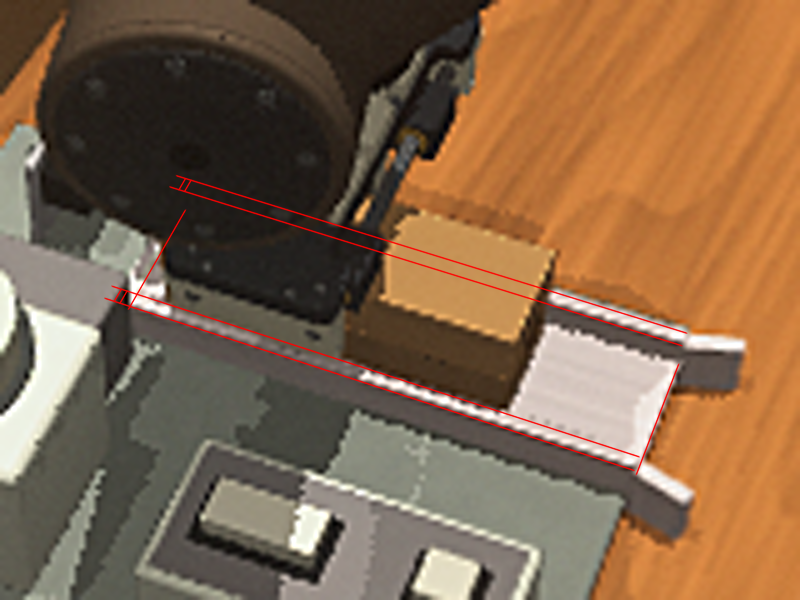

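Run:
```python
import cv2,numpy as np
im=cv2.imread('pics/w4.png')
a=im[70:130,230:270];b=im[70:130,375:405]
o=np.hstack([a,b]); o=o.astype(float); o=np.clip((o-150)*2.4,0,255).astype('uint8')
cv2.imwrite('pics/w4z.png',cv2.resize(o,None,fx=10,fy=10,interpolation=cv2.INTER_NEAREST))
print(im[76:125,240].astype(int).sum(1)//3); print(im[76:125,391].astype(int).sum(1)//3)
```

```text
[164 154 223 240 243 243 242 242 242 237 239 245 245 246 245 246 245 246
 245 245 245 200 197 206 215 219 221 220 211 194 184 174 162 152 148 145
 144 156 162 167 168 168 168 167 166 166 170 187 185]
[161 206 239 245 245 245 245 245 245 240 245 246 247 247 247 247 247 247
 247 247 245 241 244 244 244 244 244 244 244 244 244 244 244 244 244 244
 244 244 244 244 244 244 245 244 244 245 245 240 205]
```

View pics/w4z.png

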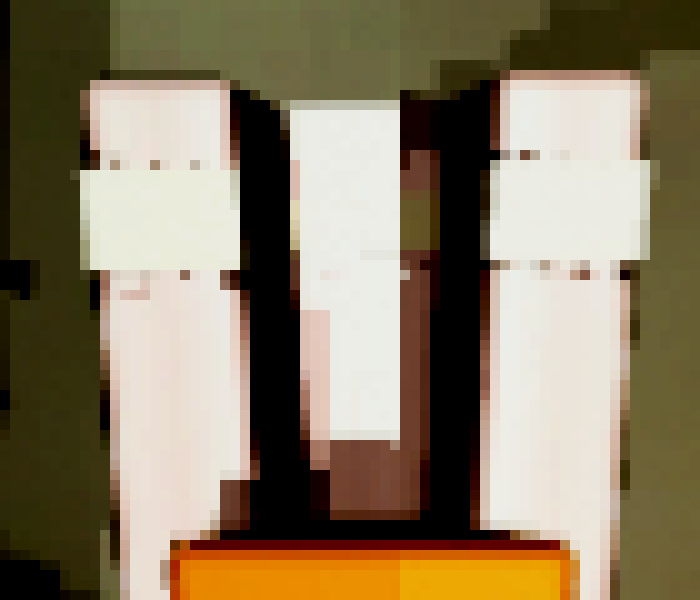

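Run:
```python
from h import *
W=viewer.grab_frame('wrist')
d=np.array([np.cos(.093),np.sin(.093),0])
for nm,u,z in(('railend L',(246,77.5),.034),('railend R',(390,76.8),.034),('mark far L',(246,86.5),.034),('mark near L',(246,96.8),.034),('mark far R',(390,85.7),.034),('mark near R',(390,96),.034),('top',(319,124),.0785),('bottom?',(290,122),.0205)):
    X=onz(W,u,z);print(nm,X.round(4),(X@d).round(4))
s=arm.get_state();print(s['eef_pos'],s['eef_pos']@d)
t=cv2.cvtColor(W['pixels'],cv2.COLOR_BGR2GRAY)[112:132,[290,319,350]];print(t.T)
```

```text
railend L [0.6011 0.0049 0.034 ] 0.5989
railend R [ 0.6084 -0.0695  0.034 ] 0.5993
mark far L [0.5967 0.0048 0.034 ] 0.5945
mark near L [0.5916 0.0046 0.034 ] 0.5894
mark far R [ 0.6041 -0.0702  0.034 ] 0.5949
mark near R [ 0.599 -0.071  0.034] 0.5898
top [ 0.5827 -0.0349  0.0785] 0.5769
bottom? [ 0.5803 -0.0181  0.0205] 0.5761
[ 0.50914015 -0.04233302  0.0584126 ] 0.5030086601284369
[[248 241 182 182 182 182 182 182 182 168 115 114 154 195 212 216 216 215
  216 216]
 [224 225 150 150 149 150 149 150 145 124 102 116 156 196 215 218 218 218
  218 218]
 [249 249 249 249 242 185 184 183 183 170 118 116 155 197 217 220 219 219
  219 219]]
```

```bash
python3 -m handwheel '{"gripper":[-1,-1,-1,-1,-1,-1],"travel":[[0.006,0.001,0],[0.012,0.001,0],[0.018,0.002,0],[0.024,0.002,0],[0.031,0.003,0],[0.031,0.003,0]],"spin":[0,0,0,0,0,0]}'
cat > lanechk.py <<'E'
import sys
from h import *
W=grab('wrist',sys.argv[1])
s=arm.get_state();d=np.array([np.cos(.093),np.sin(.093),0]);print(s['eef_pos'],s['eef_pos']@d,s['force'])
im=W['pixels'];c=im[60:150,220:420];cv2.imwrite(f'pics/{sys.argv[1]}z.png',cv2.resize(c,(800,360),interpolation=cv2.INTER_CUBIC))
g=cv2.cvtColor(im,cv2.COLOR_BGR2GRAY)
print(g[90:135,[319,350]].T)
E
python3 lanechk.py w5
```

```text
t: 11.3
eef_pos: [0.5258, -0.0406, 0.0585]
ee_rot: [1.407, 1.571, -0.071]
force: [-0.9, -0.3, -5.0]
width: 0.0577
[ 0.52534504 -0.04068564  0.05845988] 0.5192965101875845 [-0.73022903 -1.37082634 -4.17426992]
[[248 248 248 248 248 248 248 247 247 247 247 248 247 247 246 246 247 248
  248 248 248 243 239 239 229 154 151 155 160 159 154 129 102 117 158 199
  218 221 220 221 221 221 221 221 221]
 [244 125 191 194 194 195 194 194 194 194 194 194 193 193 191 190 185 172
  200 245 245 247 247 248 245 188 188 189 192 192 192 178 118 116 157 200
  219 222 222 222 222 222 222 222 222]]
```

View pics/w5z.png

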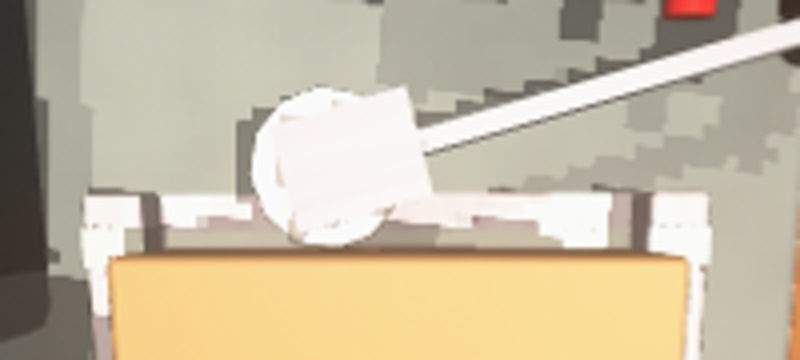

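Run:
```python
from h import *
W=viewer.grab_frame('wrist');im=W['pixels']
d=np.array([np.cos(.093),np.sin(.093),0])
for c in(243,244,246,392,394,396): print(c,im[100:135,c].astype(int).sum(1)//3)
o=np.hstack([im[100:140,236:266],im[100:140,376:406]]).astype(float); o=np.clip((o-150)*2.4,0,255).astype('uint8')
cv2.imwrite('pics/w5zz.png',cv2.resize(o,None,fx=12,fy=12,interpolation=cv2.INTER_NEAREST))
for nm,u,z in(('end',(319,108.7),.034),('top',(319,124),.0785),('bot',(319,121.3),.0205)):print(nm,onz(W,u,z)@d)
```

```text
243 [189 189 187 188 188 183 120 133 228 244 246 246 246 246 242 192 226 247
 247 247 247 247 247 247 247 244 229 244 242 245 245 244 243 241 239]
244 [191 191 190 190 190 185 122 135 227 243 246 246 246 245 244 237 245 247
 247 247 247 247 247 247 247 247 245 243 235 245 245 245 245 245 245]
246 [192 192 191 192 191 186 124 136 225 242 245 245 245 245 245 245 246 247
 247 247 247 247 247 247 247 244 217 211 211 245 245 245 245 245 245]
392 [167 186 187 187 187 187 188 209 242 247 247 247 247 247 247 248 249 248
 249 249 249 249 249 248 246 224 208 210 215 212 205 206 219 215 212]
394 [167 187 187 187 187 187 188 211 242 248 248 248 248 248 248 248 248 249
 249 249 249 249 249 248 247 243 240 245 246 246 246 246 246 246 246]
396 [167 186 187 187 187 187 186 199 235 239 236 234 232 230 228 231 249 249
 249 249 247 247 247 246 241 210 167 176 185 168 166 165 170 189 190]
end 0.5995058239596945
top 0.5930332672182593
bot 0.592672979833603
```

View pics/w5zz.png

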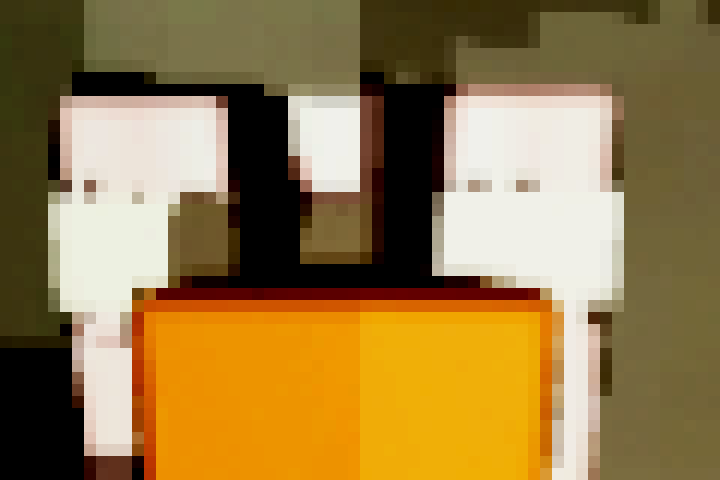

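The wrist picture puts the carton's front edge (row 124) mid-way over the rail marks, lane x ≈ 103.5 mm, with the lever swung. I'll release, rise and go to the bar key.

```bash
python3 -m handwheel '{"gripper":[1,1,1,1,1,1,1,1,1,1,1],"travel":[[0,0,0],[0,0,0],[0,0,0],[0,0,0],[0,0,0],[0,0,0.03],[0,0,0.07],[0,0,0.12],[0,0,0.17],[0,0,0.22],[0,0,0.22]],"spin":[0,0,0,0,0,0,0,0,0,0,0]}'
python3 - <<'E'
from h import *
W=grab('wrist','w6');s=arm.get_state();print(s['eef_pos'],s['force'])
cv2.imwrite('pics/w6z.png',cv2.resize(W['pixels'][0:240,170:490],(800,600)))
E
```

```text
t: 12.5
eef_pos: [0.5273, -0.0404, 0.1722]
ee_rot: [1.617, 1.564, 0.139]
force: [0.8, -0.4, 0.1]
width: 0.0875
[ 0.52620895 -0.04047594  0.1703698 ] [-0.04355976  0.40395376 -0.62664857]
```

View pics/w6z.png

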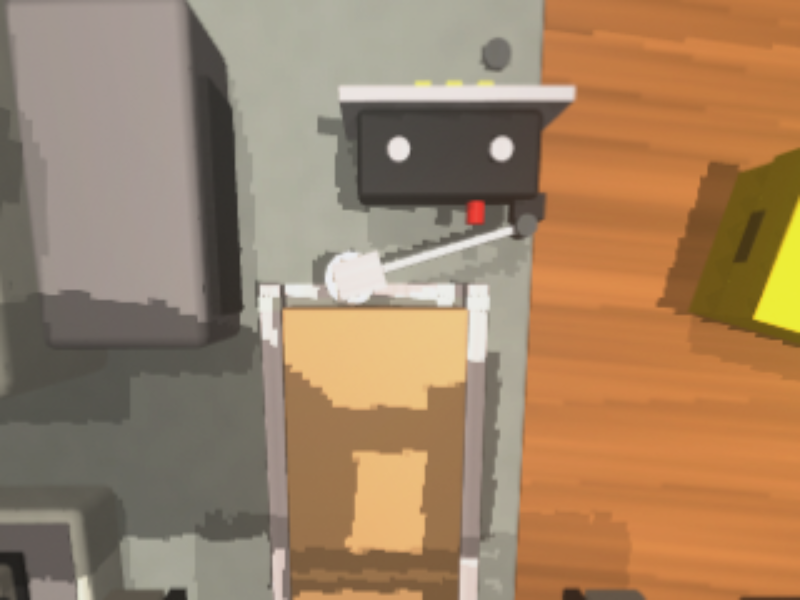

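```bash
python3 -m handwheel '{"gripper":[-1,-1,-1,-1,-1,-1,-1,-1,-1,-1,-1,-1],"travel":[[-0.01,0.03,0],[-0.03,0.07,0],[-0.05,0.11,0],[-0.07,0.16,0],[-0.09,0.21,0],[-0.11,0.25,0],[-0.122,0.286,0],[-0.122,0.286,-0.04],[-0.122,0.286,-0.08],[-0.122,0.286,-0.11],[-0.122,0.286,-0.13],[-0.122,0.286,-0.13]],"spin":[0,0,0,0,0,0,0,0,0,0,0,0]}'
python3 - <<'E'
from h import *
W=grab('wrist','w7');D=grab('side');S=grab('scene');s=arm.get_state();print(s['eef_pos'],s['force'])
cv2.imwrite('pics/d7z.png',cv2.resize(D['pixels'][200:350,240:440],(800,600)))
cv2.imwrite('pics/s7z.png',cv2.resize(S['pixels'][100:220,290:450],(800,600)))
E
```

```text
t: 13.75
eef_pos: [0.4632, 0.1016, 0.1019]
ee_rot: [-1.092, 1.567, -2.571]
force: [0.1, 0.2, -0.0]
width: 0.0012
[0.46454043 0.10241453 0.1039617 ] [-0.12422834  0.97144924 -0.49615779]
```

View pics/d7z.png

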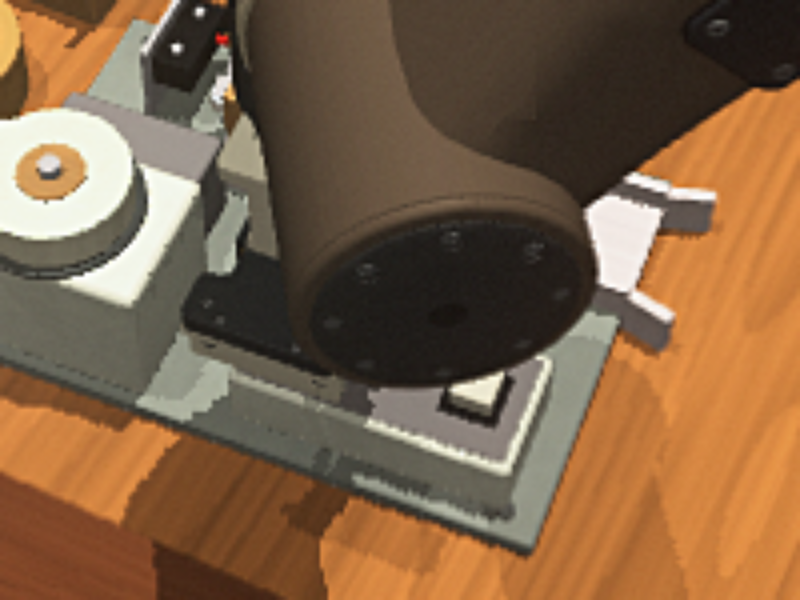

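View pics/s7z.png

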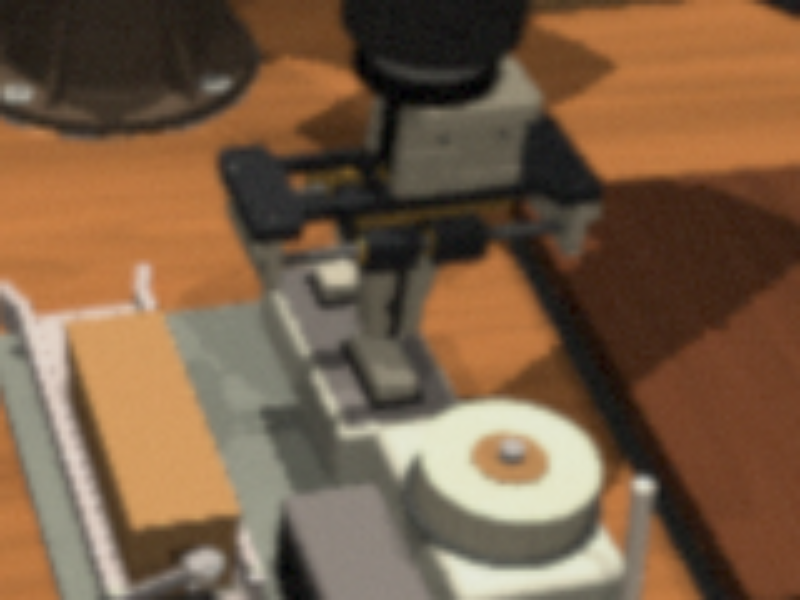

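View pics/w7.png

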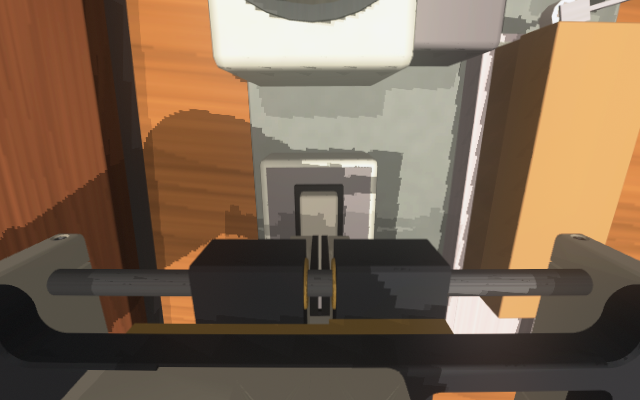

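Closed fingertips are over the bar key: scene crop (385,335), wrist (320,235), centred on it. Pressing down in steps.

```bash
python3 -m handwheel '{"gripper":[-1,-1,-1,-1,-1],"travel":[[0,0,-0.01],[0,0,-0.02],[0,0,-0.03],[0,0,-0.035],[0,0,-0.035]],"spin":[0,0,0,0,0]}'
python3 -m handwheel '{"gripper":[-1,-1,-1],"travel":[[0,0,-0.004],[0,0,-0.008],[0,0,-0.008]],"spin":[0,0,0]}'
```

```text
t: 14.4
eef_pos: [0.464, 0.1021, 0.0857]
ee_rot: [-1.035, 1.57, -2.514]
force: [-1.1, 0.7, 2.5]
width: 0.0004
t: 14.7
eef_pos: [0.4641, 0.1022, 0.082]
ee_rot: [-0.862, 1.571, -2.34]
force: [-1.5, -0.4, 5.6]
width: 0.0004
```

```bash
python3 -m handwheel '{"gripper":[-1,-1,-1,-1],"travel":[[0,0,-0.002],[0,0,-0.004],[0,0,-0.004],[0,0,-0.004]],"spin":[0,0,0,0]}'
```

```text
t: 15.1
eef_pos: [0.4642, 0.1022, 0.0811]
ee_rot: [0.944, 1.57, -0.534]
force: [-6.6, -1.3, 17.2]
width: 0.0007
```

```bash
python3 -m handwheel '{"gripper":[-1,-1,-1,-1,-1,-1,-1,-1,-1,1,1,1,1,1,1,1],"travel":[[0,0,0],[0,0,0],[0,0,0],[0,0,0],[0,0,0.04],[0,0,0.1],[0,0,0.15],[0,0,0.176],[0.01,-0.03,0.176],[0.03,-0.07,0.176],[0.05,-0.11,0.176],[0.07,-0.16,0.176],[0.09,-0.21,0.176],[0.11,-0.25,0.176],[0.122,-0.286,0.176],[0.122,-0.286,0.176]],"spin":[0,0,0,0,0,0,0,0,0,0,0,0,0,0,0,0]}'
python3 - <<'E'
from h import *
W=grab('wrist','w8');S=grab('scene','s8');D=grab('side','d8');s=arm.get_state();print(s['eef_pos'],s['force'])
cv2.imwrite('pics/w8z.png',cv2.resize(W['pixels'][0:240,170:490],(800,600)))
E
```

```text
t: 16.7
eef_pos: [0.5258, -0.0422, 0.1676]
ee_rot: [-0.264, 1.571, -1.745]
force: [-0.5, 1.1, -0.6]
width: 0.0513
[ 0.5250928  -0.04048595  0.16786519] [-0.09826147  0.38505403 -0.55895109]
```

View pics/w8z.png

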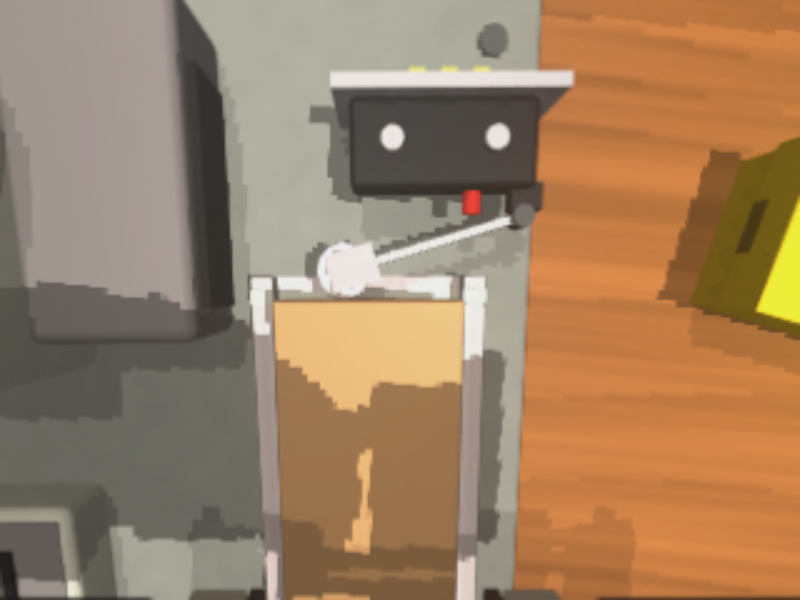

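View pics/s8.png

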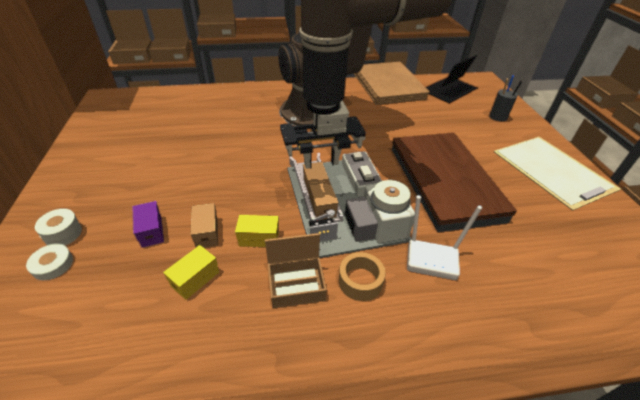

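View pics/d8.png

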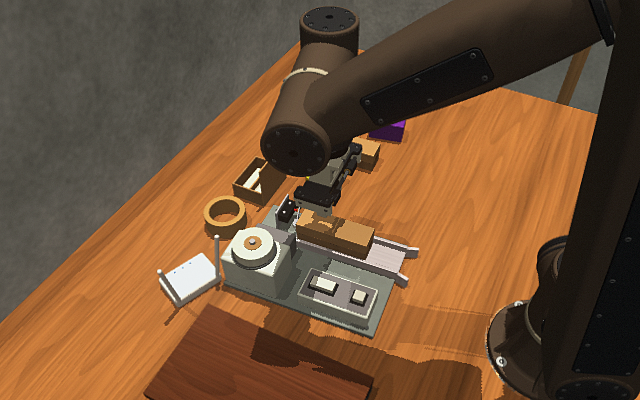

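```bash
python3 -m handwheel '{"gripper":[1,1,1,1,1,1,1,1,1,1,-1,-1,-1,-1,-1,-1,-1,-1],"travel":[[0,0,0],[0,0,0],[0,0,0],[0,0,-0.03],[0,0,-0.07],[0,0,-0.12],[0,0,-0.17],[0,0,-0.2],[0,0,-0.219],[0,0,-0.219],[0,0,-0.219],[0,0,-0.219],[0,0,-0.219],[0,0,-0.219],[0,0,-0.219],[0,0,-0.219],[0,0,-0.219],[0,0,-0.219]],"spin":[0,0,0,0,0,0,0,0,0,0,0,0,0,0,0,0,0,0]}' 35
python3 - <<'E'
from h import *
S=viewer.grab_frame('scene')
cv2.imwrite('pics/brd.png',cv2.resize(S['pixels'][120:240,370:530],(800,600),interpolation=cv2.INTER_CUBIC))
E
```

```text
t: 18.65
eef_pos: [0.5254, -0.0407, 0.0591]
ee_rot: [1.582, 1.57, 0.104]
force: [-1.1, 0.3, 5.4]
width: 0.0575
```

View pics/brd.png

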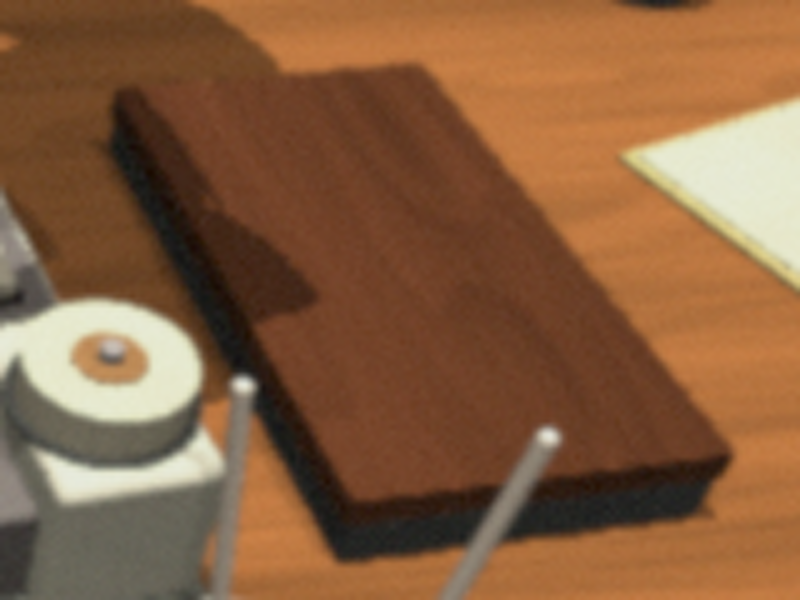

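Run:
```python
from h import *
S=viewer.grab_frame('scene')
q=np.array([(115,90),(425,66),(732,455),(352,500)])/5+[369.5,119.5]
P=np.array([onz(S,u,.05) for u in q]);print(P.round(3),np.linalg.norm(P-np.roll(P,-1,0),axis=1))
print(boxfit([(S,q)],.38,.22,.05,x0=[.474,.356]))
```

```text
[[0.287 0.239 0.05 ]
 [0.282 0.459 0.05 ]
 [0.657 0.47  0.05 ]
 [0.664 0.253 0.05 ]] [0.21999597 0.37546724 0.21684506 0.37709062]
(array([0.47152469, 0.35548168, 0.03082483]), np.float64(0.41520982299540027))
```

```bash
python3 -m handwheel '{"gripper":[-1,-1,-1,-1,-1,-1,-1,-1,-1,-1,-1,-1,-1,-1,-1,-1,-1,-1],"travel":[[0,0,0.03],[0,0,0.07],[0,0,0.12],[0,0,0.18],[0,0,0.24],[0,0,0.28],[-0.01,0.06,0.28],[-0.02,0.14,0.28],[-0.025,0.22,0.28],[-0.03,0.31,0.28],[-0.04,0.4,0.28],[-0.045,0.49,0.28],[-0.05,0.58,0.28],[-0.06,0.67,0.28],[-0.065,0.76,0.28],[-0.07,0.85,0.28],[-0.076,0.91,0.28],[-0.076,0.922,0.28]],"spin":[0,0,0,0,0,0,0,0,0,-0.01,-0.02,-0.03,-0.04,-0.05,-0.06,-0.07,-0.08,-0.08]}'
python3 - <<'E'
from h import *
W=grab('wrist','w9');S=grab('scene','s9');D=grab('side','d9');s=arm.get_state();print(s['eef_pos'],s['force'],s['width'])
E
```

```text
t: 20.55
eef_pos: [0.4859, 0.4232, 0.1964]
ee_rot: [-1.005, 1.568, -2.544]
force: [-0.5, -0.8, -4.6]
width: 0.0581
[0.48639377 0.41965718 0.19706382] [-0.23044462 -0.57171118 -4.8187044 ] 0.05794615349642149
```

View pics/s9.png

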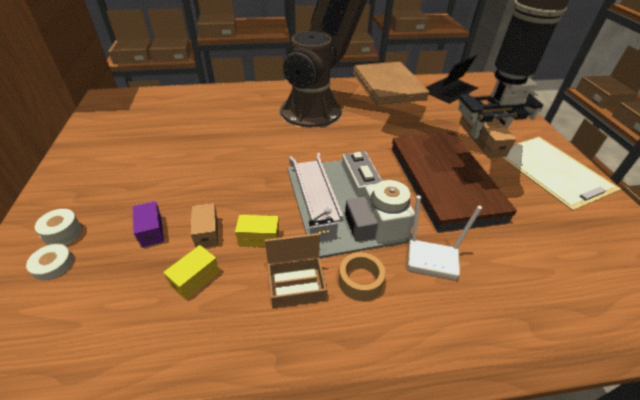

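View pics/w9.png

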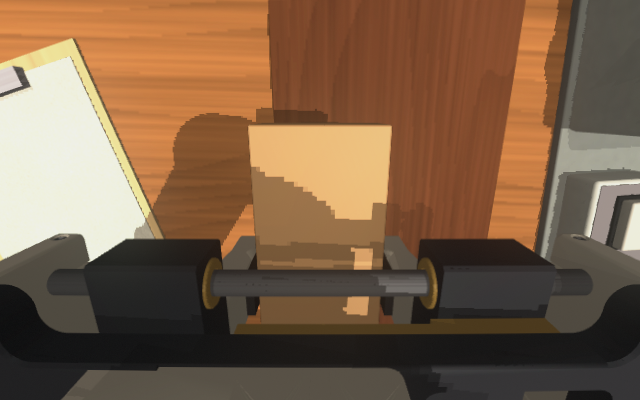

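```bash
python3 - <<'E'
from h import *
W=viewer.grab_frame('wrist')
for u in((268,10),(272,100),(524,5),(490,220)): print(onz(W,u,.05).round(4))
E
python3 -m handwheel '{"gripper":[-1,-1,-1,-1,-1,-1,-1,-1],"travel":[[0,-0.01,-0.03],[0,-0.01,-0.07],[0,-0.01,-0.11],[0,-0.01,-0.15],[0,-0.01,-0.18],[0,-0.01,-0.2],[0,-0.01,-0.212],[0,-0.01,-0.212]],"spin":[0,0,0,0,0,0,0,0]}'
```

```text
[0.6478 0.4687 0.05  ]
[0.5745 0.4662 0.05  ]
[0.6597 0.2488 0.05  ]
[0.4631 0.2404 0.05  ]
t: 21.55
eef_pos: [0.4872, 0.4145, 0.0921]
ee_rot: [-0.634, 1.57, -2.175]
force: [-0.3, -0.4, -5.4]
width: 0.0581
```

```bash
python3 -m handwheel '{"gripper":[-1,-1,-1],"travel":[[0,0,-0.004],[0,0,-0.006],[0,0,-0.006]],"spin":[0,0,0]}'
```

```text
t: 21.85
eef_pos: [0.4873, 0.4155, 0.09]
ee_rot: [2.475, 1.57, 0.934]
force: [0.1, -0.5, -5.3]
width: 0.0581
```

```bash
python3 -m handwheel '{"gripper":[-1,-1,-1],"travel":[[0,0,-0.002],[0,0,-0.004],[0,0,-0.004]],"spin":[0,0,0]}'
```

```text
t: 22.15
eef_pos: [0.4874, 0.4156, 0.0891]
ee_rot: [2.178, 1.57, 0.638]
force: [-2.9, -1.5, 4.0]
width: 0.058
```

```bash
python3 -m handwheel '{"gripper":[1,1,1,1,1,1,1,1,1,1,1,1],"travel":[[0,0,0],[0,0,0],[0,0,0],[0,0,0],[0,0,0],[0,0,0.03],[0,0,0.08],[0,0,0.13],[0,0,0.19],[0,0,0.25],[0,0,0.3],[0,0,0.3]],"spin":[0,0,0,0,0,0,0,0,0,0,0,0]}'
python3 - <<'E'
from h import *
W=grab('wrist','w10');S=grab('scene','s10');D=grab('side','d10');s=arm.get_state();print(s['eef_pos'],s['force'],s['width'])
E
```

```text
t: 23.35
eef_pos: [0.4886, 0.4166, 0.2421]
ee_rot: [2.364, 1.564, 0.824]
force: [1.0, -0.5, -1.0]
width: 0.0876
[0.48686043 0.41505772 0.23691646] [-0.54411262 -0.54850123 -1.22750358] 0.08779921513405362
```

View pics/s10.png

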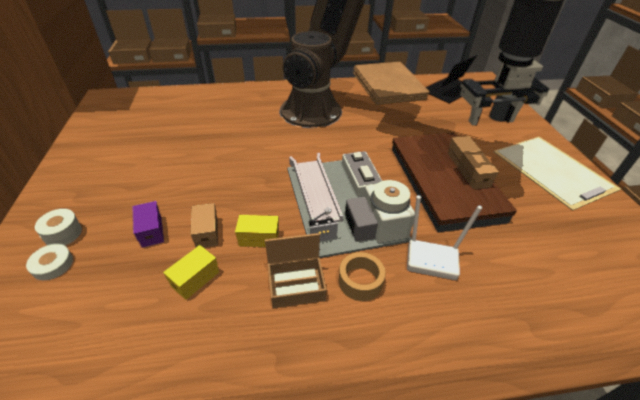

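View pics/d10.png

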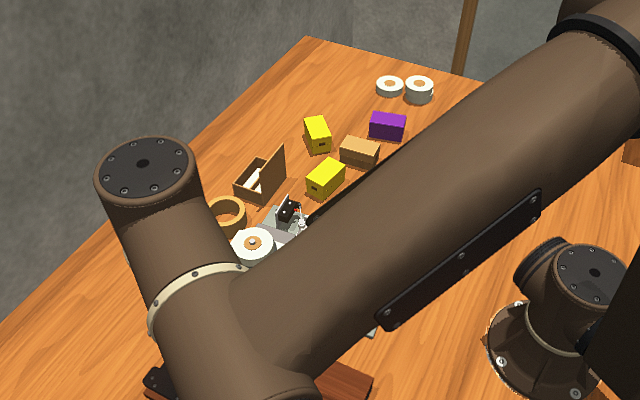

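```bash
python3 -m handwheel '{"gripper":[1,1,1,1,1,1,1,1,1,1],"travel":[[0.01,-0.05,0],[0.02,-0.12,0],[0.03,-0.2,0],[0.04,-0.28,0],[0.05,-0.36,0],[0.06,-0.44,0],[0.07,-0.52,0],[0.08,-0.6,0],[0.09,-0.68,0],[0.095,-0.765,0]],"spin":[0,0,0,0,0,0,0.01,0.015,0.02,0.03]}'
python3 -m handwheel '{"gripper":[1,1,1,1,1,1,1,1,1,1,1,1],"travel":[[0.01,-0.08,0],[0.02,-0.16,0],[0.03,-0.24,0],[0.04,-0.32,0],[0.05,-0.4,0],[0.06,-0.48,0],[0.07,-0.56,0],[0.08,-0.64,0],[0.085,-0.7,0],[0.087,-0.74,0],[0.087,-0.764,0],[0.087,-0.764,0]],"spin":[0,0,0,0,0,0,0.01,0.015,0.02,0.029,0.029,0.029]}'
python3 - <<'E'
from h import *
W=grab('wrist','w11');S=grab('scene');D=grab('side');s=arm.get_state();print(s['eef_pos'],s['ee_rot'][2]-s['ee_rot'][0],s['force'],s['width'])
E
```

```text
t: 24.5
eef_pos: [0.5339, 0.0306, 0.2364]
ee_rot: [-1.25, 1.569, -2.767]
force: [0.8, 0.1, 0.6]
width: 0.0876
t: 25.7
eef_pos: [0.5771, -0.3505, 0.2361]
ee_rot: [-1.912, 1.569, 2.875]
force: [0.4, -0.5, -0.7]
width: 0.0876
[ 0.57790445 -0.34852011  0.23725918] 4.788585011990282 [ 0.34490753 -0.36884278  0.29252259] 0.08739220909139017
```

View pics/w11.png

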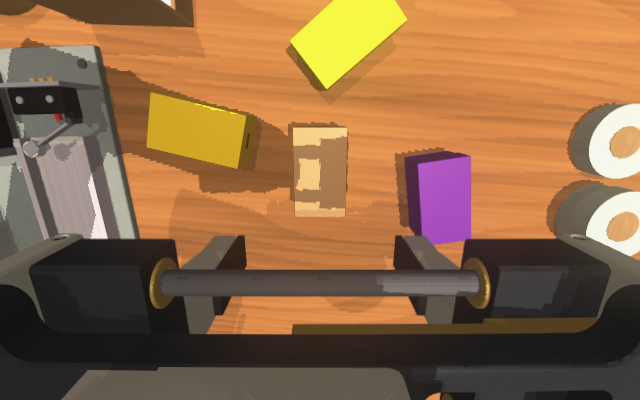

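Wrist picture: the short kraft carton is at (292–348, 127–216), plain cardboard. Yellow (200,130) and (350,40) and purple (440,198) are neighbours to avoid.

Run:
```python
from h import *
W=viewer.grab_frame('wrist');s=arm.get_state();print(s['eef_pos'])
im=W['pixels'];cv2.imwrite('pics/w11z.png',cv2.resize(im[100:240,260:400],(600,600),interpolation=cv2.INTER_CUBIC))
q=np.array([(292.5,126.5),(348,126.5),(346,216.5),(294.5,216.5)])
for u in q: print(onz(W,u,.058).round(4))
print(boxfit([(W,q)],.1,x0=[.588,-.348]))
print('yellow',onz(W,(240,168),.0).round(3),onz(W,(248,113),.058).round(3),'purple',onz(W,(420,244),.058).round(3),onz(W,(405,152),.0).round(3))
```

```text
[ 0.57810428 -0.34829717  0.23752203]
[ 0.6401 -0.315   0.058 ]
[ 0.6446 -0.3733  0.058 ]
[ 0.5444 -0.3815  0.058 ]
[ 0.5398 -0.3224  0.058 ]
(array([ 0.59228316, -0.34802957,  0.07767471]), np.float64(0.3351331676490277))
yellow [ 0.58  -0.245  0.   ] [ 0.65  -0.268  0.058] purple [ 0.517 -0.473  0.058] [ 0.617 -0.455  0.   ]
```

View pics/w11z.png

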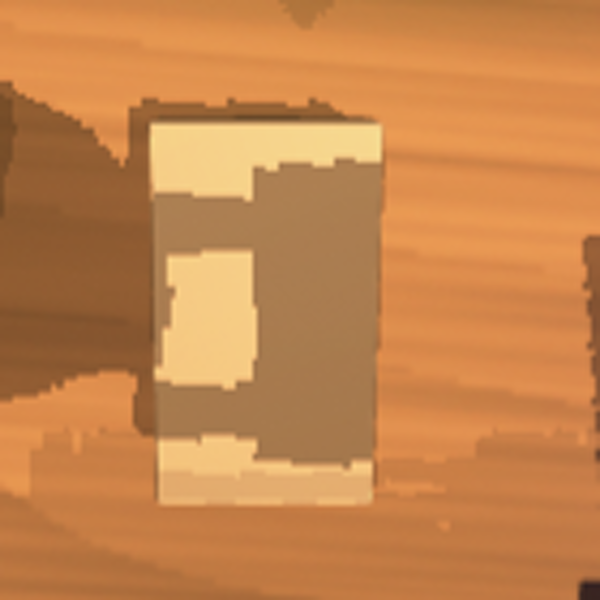

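```bash
python3 -m handwheel '{"gripper":[1,1,1,1,1,1,1,1,1,1,-1,-1,-1,-1,-1,-1,-1,-1],"travel":[[0,0,-0.05],[0,0,-0.1],[0,0,-0.16],[0,0,-0.22],[0,0,-0.28],[0,0,-0.33],[0,0,-0.37],[0,0,-0.39],[0,0,-0.398],[0,0,-0.398],[0,0,-0.398],[0,0,-0.398],[0,0,-0.398],[0,0,-0.398],[0,0,-0.398],[0,0,-0.398],[0,0,-0.398],[0,0,-0.398]],"spin":[0,0,0,0,0,0,0,0,0,0,0,0,0,0,0,0,0,0]}' 35
```

```text
t: 27.7
eef_pos: [0.5784, -0.3495, 0.0391]
ee_rot: [0.788, 1.57, -0.707]
force: [-2.1, -1.5, 5.0]
width: 0.0575
```

```bash
python3 -m handwheel '{"gripper":[-1,-1,-1,-1,-1,-1,-1,-1,-1,-1,-1,-1,-1,-1,-1,-1,-1,-1,-1,-1],"travel":[[0,0,0.04],[0,0,0.08],[0,0,0.14],[0,0,0.2],[-0.02,0.05,0.2],[-0.05,0.11,0.2],[-0.08,0.18,0.2],[-0.11,0.26,0.2],[-0.14,0.34,0.2],[-0.17,0.42,0.2],[-0.21,0.5,0.2],[-0.24,0.56,0.2],[-0.254,0.602,0.2],[-0.254,0.602,0.2],[-0.254,0.602,0.17],[-0.254,0.602,0.14],[-0.254,0.602,0.11],[-0.254,0.602,0.09],[-0.254,0.602,0.082],[-0.254,0.602,0.082]],"spin":[0,0,0,0,0,0,0,0,0.01,0.021,0.021,0.021,0.021,0.021,0.021,0.021,0.021,0.021,0.021,0.021]}'
python3 - <<'E'
from h import *
W=grab('wrist','w12');S=grab('scene');D=grab('side','d12');s=arm.get_state();print(s['eef_pos'],s['ee_rot'][2]-s['ee_rot'][0],s['force'],s['width'])
cv2.imwrite('pics/w12z.png',cv2.resize(W['pixels'][0:240,170:490],(800,600),interpolation=cv2.INTER_CUBIC))
cv2.imwrite('pics/s12z.png',cv2.resize(S['pixels'][110:230,260:420],(800,600),interpolation=cv2.INTER_CUBIC))
E
```

```text
t: 29.7
eef_pos: [0.4508, -0.0485, 0.079]
ee_rot: [-1.383, 1.569, -2.862]
force: [0.2, 0.1, -3.5]
width: 0.058
[ 0.45159386 -0.04817957  0.08004187] -1.4783591719676807 [ 0.37208002  1.09497779 -3.39542605] 0.057866884682043936
```

View pics/w12z.png

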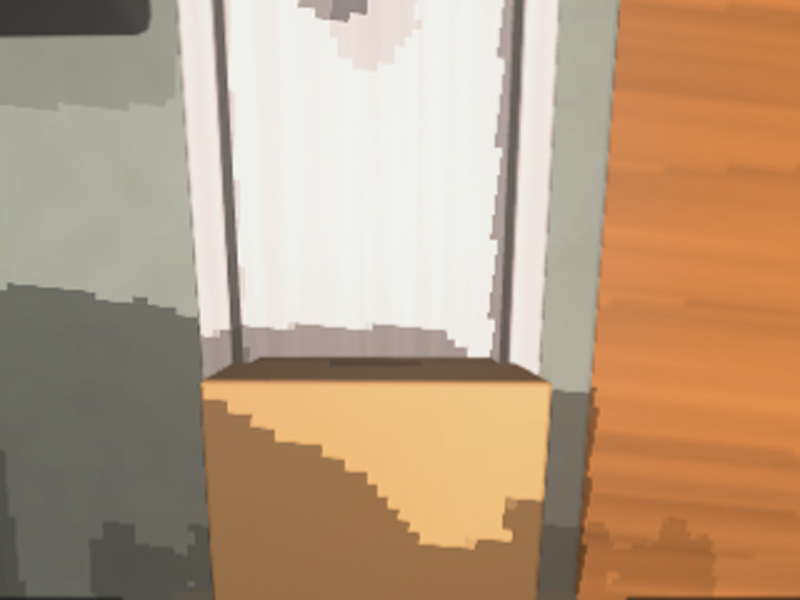

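View pics/s12z.png

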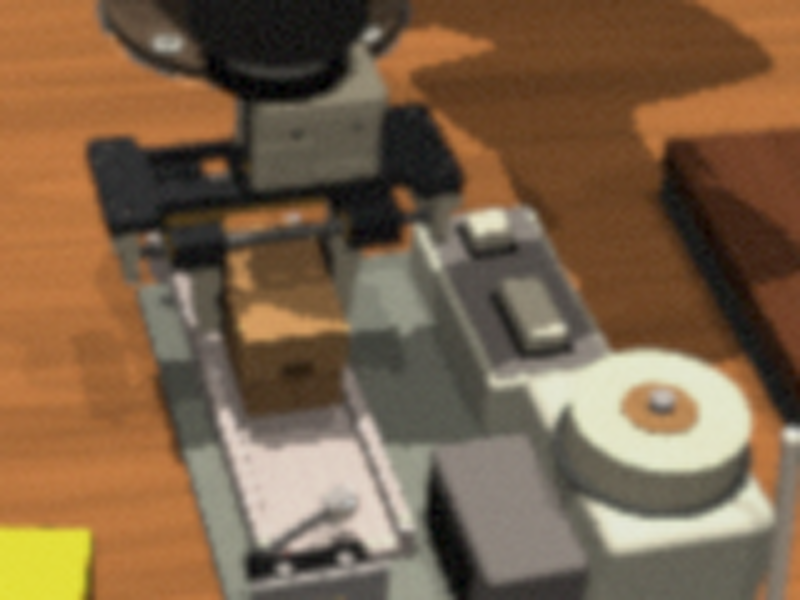

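```bash
python3 -m handwheel '{"gripper":[-1,-1,-1,-1,-1,-1,-1,-1,-1,-1,-1,-1,-1],"travel":[[0,0,-0.012],[0,0,-0.024],[0,0,-0.036],[0,0,-0.04],[0,0,-0.04],[0.015,0.001,-0.04],[0.035,0.003,-0.04],[0.055,0.005,-0.04],[0.075,0.007,-0.04],[0.095,0.009,-0.04],[0.115,0.011,-0.04],[0.126,0.012,-0.04],[0.131,0.012,-0.04]],"spin":[0,0,0,0,0,0,0,0,0,0,0,0,0]}'
cat > lc2.py <<'E'
import sys
from h import *
W=grab('wrist',sys.argv[1]);im=W['pixels']
s=arm.get_state();d=np.array([np.cos(.093),np.sin(.093),0]);print(s['eef_pos'],s['eef_pos']@d,s['force'],s['width'])
cv2.imwrite(f'pics/{sys.argv[1]}z.png',cv2.resize(im[60:180,220:420],(800,480),interpolation=cv2.INTER_CUBIC))
g=cv2.cvtColor(im,cv2.COLOR_BGR2GRAY)
for c in(244,246,392,394,275,290,350): print(c,' '.join(map(str,g[70:160,c])))
E
python3 lc2.py w13
```

```text
t: 31.15
eef_pos: [0.5173, -0.0421, 0.0594]
ee_rot: [-1.2, 1.571, -2.678]
force: [-0.1, 0.3, -3.2]
width: 0.0579
[ 0.51725016 -0.0421901   0.05938984] 0.5110969007257952 [ 0.75178382  0.37081951 -3.87724367] 0.057691793009045034
244 197 197 197 196 198 198 198 198 197 197 197 197 197 196 196 196 196 195 195 195 195 166 232 246 246 246 246 246 246 246 248 249 248 249 249 249 249 248 249 248 246 240 234 246 246 246 246 246 246 246 246 246 246 246 246 246 246 246 246 246 246 246 246 246 246 246 238 174 174 174 174 174 174 173 173 173 173 173 174 174 174 175 174 173 172 171 168 167 164 161
246 196 197 197 197 197 198 198 197 197 197 197 197 197 196 196 196 196 195 195 195 195 171 233 246 246 246 246 246 246 244 248 249 248 249 249 249 249 249 249 248 246 245 245 245 245 245 245 245 245 246 245 245 245 245 245 245 245 245 245 245 245 245 245 245 245 245 237 173 173 173 173 173 173 173 173 173 173 173 173 173 172 173 172 172 173 173 172 172 172 172
392 189 190 190 190 190 190 190 190 190 190 190 191 178 169 169 169 169 169 169 169 146 235 248 248 248 248 248 248 248 238 250 249 249 250 249
[... 963 characters left out ...]
6 196 196 196 198 198 198 199 198 198 198 198 198 199 198 199 198 198 217 249 250 249 249 248 248 245 186 187 193 193 193 193 192 189 186 185 185 186 186 185 186 186 186 186 186 186 215 249 249 249 249 249 249 249 249 249 248 248 249 249 240 182 183 182 182 181 182 182 161 96 96 99 99 100 100 100 99 111 155 197 212 216 216 216 216 215
350 193 195 195 195 184 132 130 130 131 130 130 131 130 130 133 185 235 248 248 248 248 248 247 236 250 250 250 250 250 250 250 250 246 246 246 246 246 243 242 242 242 244 245 250 250 250 250 250 250 250 250 250 250 250 250 250 250 250 250 250 249 249 249 244 207 181 182 181 181 180 180 180 164 112 101 102 105 105 105 104 104 107 145 195 214 220 220 220 220 220
```

View pics/w13z.png

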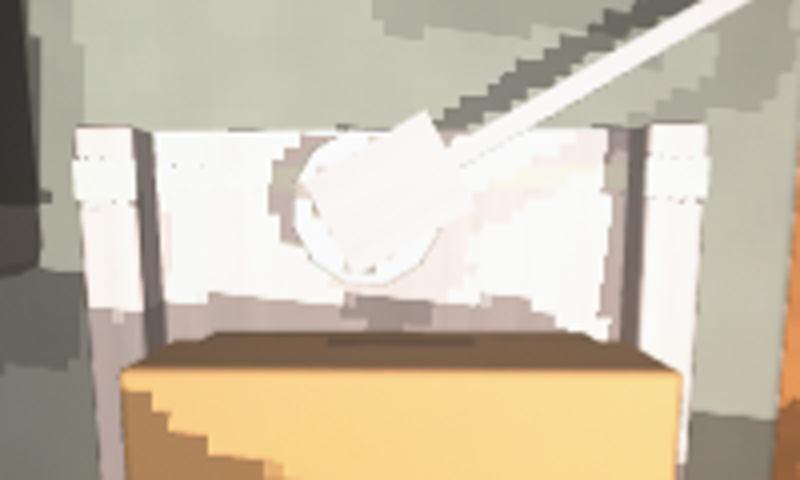

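Run:
```python
from h import *
W=viewer.grab_frame('wrist');s=arm.get_state()
d=np.array([np.cos(.093),np.sin(.093),0]);r=d*0
for nm,u,z in(('railend L',(245,91.5),.034),('railend R',(393,90.6),.034),('markfar L',(245,100),.034),('marknear L',(245,111),.034),('marknear R',(393,109.5),.034),('top',(319,152.2),.079),('bot',(280,142.4),.021),('bot',(350,142.3),.021)):
    print(nm,(onz(W,u,z)@d).round(4))
print(s['eef_pos']@d)
```

```text
railend L 0.6
railend R 0.6005
markfar L 0.5958
marknear L 0.5901
marknear R 0.5909
top 0.5737
bot 0.5722
bot 0.5723
0.510556251058969
```

```bash
python3 -m handwheel '{"gripper":[-1,-1,-1,-1,-1,-1,-1],"travel":[[0.007,0.001,0],[0.014,0.001,0],[0.021,0.002,0],[0.028,0.003,0],[0.035,0.003,0],[0.04,0.004,0],[0.04,0.004,0]],"spin":[0,0,0,0,0,0,0]}'
python3 lc2.py w14
```

```text
t: 31.95
eef_pos: [0.537, -0.0402, 0.0595]
ee_rot: [-0.018, 1.571, -1.496]
force: [-1.3, -0.1, -3.9]
width: 0.0579
[ 0.53673607 -0.04022716  0.05948873] 0.5306808900222533 [-0.27061806 -0.59509686 -3.2420209 ] 0.057612224353365736
244 207 207 207 207 207 207 207 207 207 207 207 207 207 207 207 207 208 207 207 207 207 207 207 207 207 207 207 207 207 207 207 208 207 207 208 209 209 207 207 207 207 207 208 207 207 207 208 207 205 205 205 206 204 204 204 192 130 130 130 140 195 245 251 250 250 250 248 226 185 195 195 195 195 195 194 195 195 191 185 185 184 184 183 181 179 178 175 172 169 166
246 207 207 207 208 207 207 208 208 208 207 207 207 207 209 209 209 209 209 209 209 209 209 209 209 209 208 208 207 208 208 208 208 208 207 208 209 209 209 209 209 209 209 210 209 209 209 209 208 208 208 207 207 207 206 206 193 132 132 130 133 193 244 250 250 250 250 250 243 181 195 195 195 195 195 195 195 194 191 177 165 184 184 184 184 184 184 184 184 184 183
392 54 51 51 83 119 125 125 125 125 125 125 126 125 125 125 125 125 125 126 121 84 109 109 109 109 109 110 120 226 251 251 251 251 249 214 20
[... 955 characters left out ...]
9 208 208 208 209 206 206 205 206 206 206 206 206 206 206 206 207 207 207 209 209 209 210 211 211 211 211 210 210 210 199 139 138 139 138 139 139 150 218 253 252 243 227 236 249 249 249 249 249 249 250 250 250 250 250 248 243 238 243 252 252 253 253 253 253 253 253 252 245 161 97 98 102 103 103 103 104 104 115 162 206 221 224 224 224 223 223
350 58 56 55 56 56 57 60 109 110 180 180 180 180 179 179 180 179 179 179 178 179 181 182 182 182 182 182 182 182 174 114 114 114 115 115 119 153 207 207 207 231 252 252 252 252 248 209 206 205 205 205 204 197 179 180 179 164 139 213 248 251 253 253 253 247 192 192 196 201 202 202 201 176 115 101 104 106 106 107 107 107 108 148 204 221 227 227 227 227 227
```

View pics/w14z.png

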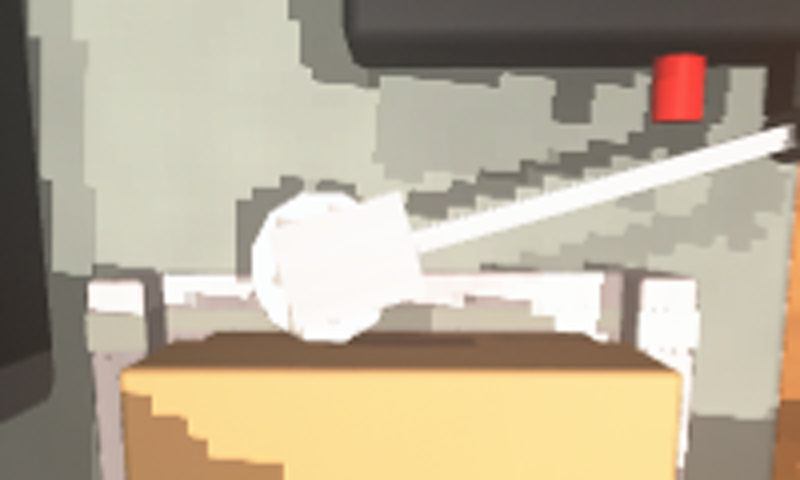

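Run:
```python
from h import *
W=viewer.grab_frame('wrist');s=arm.get_state()
d=np.array([np.cos(.093),np.sin(.093),0])
for nm,u,z in(('railend L',(246,130.3),.034),('railend R',(392,129.6),.034),('markfar L',(246,138),.034),('marknear L',(244,147.5),.034),('marknear R',(392,146.5),.034),('top',(319,152.2),.079),('bot',(280,142.4),.021),('bed end',(290-15,129),.020)):
    print(nm,(onz(W,u,z)@d).round(4))
t=W['pixels']
```

```text
railend L 0.5996
railend R 0.6
markfar L 0.5954
marknear L 0.5902
marknear R 0.5908
top 0.5932
bot 0.5918
bed end 0.5996
```

Front edge is at lane x ≈ 102.7–103.3, mid-mark, with the lever swung as before. Release and go to the square key.

```bash
python3 -m handwheel '{"gripper":[1,1,1,1,1,1,1,1,1,1,1],"travel":[[0,0,0],[0,0,0],[0,0,0],[0,0,0],[0,0,0],[0,0,0.03],[0,0,0.07],[0,0,0.12],[0,0,0.17],[0,0,0.22],[0,0,0.22]],"spin":[0,0,0,0,0,0,0,0,0,0,0]}'
python3 lc2.py w15 | head -1
python3 -m handwheel '{"gripper":[-1,-1,-1,-1,-1,-1,-1,-1,-1,-1,-1,-1,-1],"travel":[[-0.03,0.03,0],[-0.07,0.07,0],[-0.12,0.12,0],[-0.17,0.16,0],[-0.22,0.21,0],[-0.26,0.25,0],[-0.295,0.28,0],[-0.295,0.28,0],[-0.295,0.28,-0.04],[-0.295,0.28,-0.08],[-0.295,0.28,-0.11],[-0.295,0.28,-0.13],[-0.295,0.28,-0.13]],"spin":[0,0,0,0,0,0,0,0,0,0,0,0,0]}'
python3 - <<'E'
from h import *
W=grab('wrist','w16');S=grab('scene');D=grab('side','d16');s=arm.get_state();print(s['eef_pos'],s['ee_rot'][2]-s['ee_rot'][0],s['ee_rot'][1],s['force'],s['q'])
cv2.imwrite('pics/s16z.png',cv2.resize(S['pixels'][110:230,290:450],(800,600),interpolation=cv2.INTER_CUBIC))
E
```

```text
t: 33.15
eef_pos: [0.5388, -0.0399, 0.1733]
ee_rot: [1.619, 1.564, 0.141]
force: [0.1, -0.1, 1.1]
width: 0.0876
[ 0.53771202 -0.03995736  0.17136854] 0.5316776838517693 [ 0.16213129  0.29070805 -0.87239584] 0.0880328043890529
t: 34.5
eef_pos: [0.3885, 0.0989, 0.1031]
ee_rot: [-0.961, 1.567, -2.44]
force: [-0.4, 0.3, -0.1]
width: 0.0007
[0.38959173 0.09989992 0.10495055] -1.478305743157831 1.5703841629646123 [-0.26217414  0.24391328 -0.86348285] [ 7.48325179e-01  5.55216316e-02 -7.53668969e-01  2.96494317e-04
 -7.61247912e-01  9.14747114e-01]
```

View pics/w15z.png

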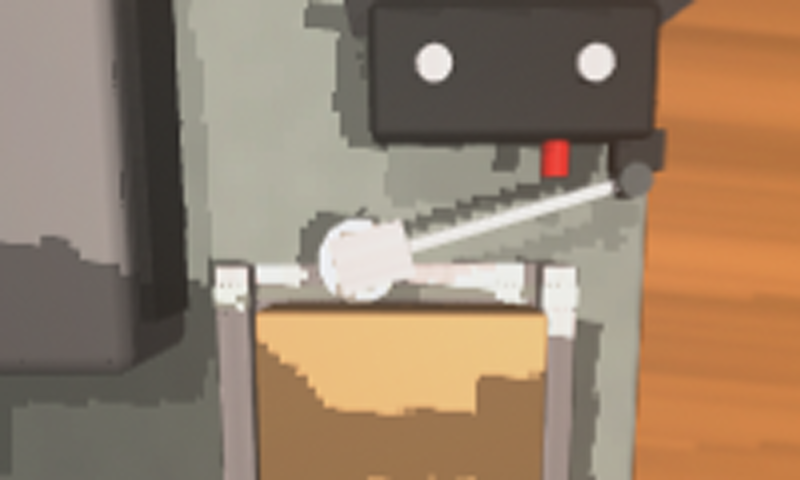

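View pics/s16z.png

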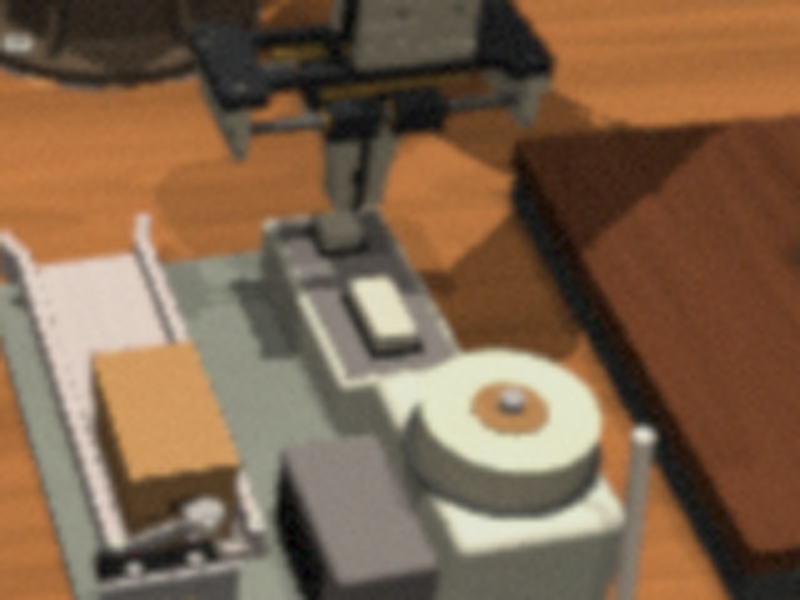

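View pics/d16.png

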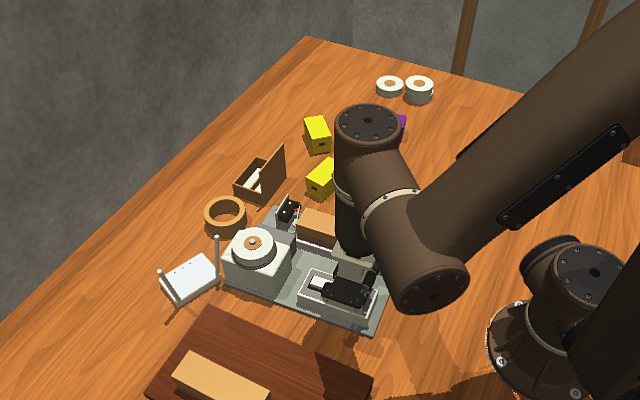

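View pics/w16.png

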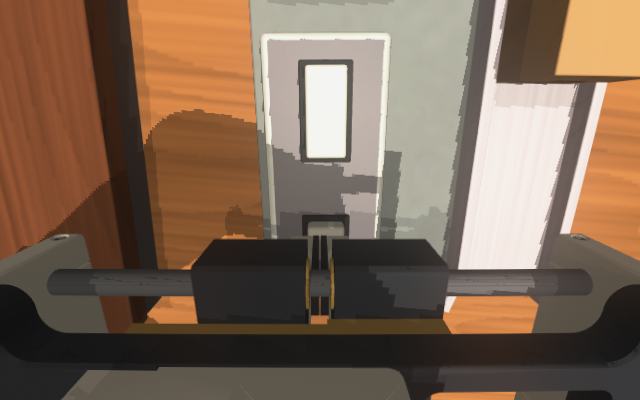

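```bash
python3 - <<'E'
from h import *
W=viewer.grab_frame('wrist');p=arm.get_state()['eef_pos'];print(p)
for u in((327,64),(327,158),(306,110),(348,110),(325,222)): print(u,(onz(W,u,.066)-p).round(4))
E
python3 -m handwheel '{"gripper":[-1,-1,-1,-1,-1,-1],"travel":[[0,0,-0.01],[0,0,-0.02],[0,0,-0.03],[0,0,-0.036],[0,0,-0.036],[0,0,-0.036]],"spin":[0,0,0,0,0,0]}'
```

```text
[0.38967352 0.10003135 0.10512017]
(327, 64) [ 0.1042  0.0057 -0.0391]
(327, 158) [ 0.0519  0.0004 -0.0391]
(306, 110) [ 0.0785  0.0154 -0.0391]
(348, 110) [ 0.0808 -0.0089 -0.0391]
(325, 222) [ 0.0105 -0.0025 -0.0391]
t: 35.3
eef_pos: [0.3891, 0.0997, 0.0865]
ee_rot: [-0.913, 1.57, -2.392]
force: [0.7, 0.4, -0.5]
width: 0.0003
```

```bash
python3 -m handwheel '{"gripper":[-1,-1,-1,-1],"travel":[[0,0,-0.004],[0,0,-0.008],[0,0,-0.01],[0,0,-0.01]],"spin":[0,0,0,0]}'
```

```text
t: 35.7
eef_pos: [0.3893, 0.0999, 0.0816]
ee_rot: [1.644, 1.571, 0.166]
force: [-1.0, 0.5, 3.9]
width: 0.0005
```

```bash
python3 -m handwheel '{"gripper":[-1,-1,-1,-1],"travel":[[0,0,-0.003],[0,0,-0.005],[0,0,-0.005],[0,0,-0.005]],"spin":[0,0,0,0]}'
```

```text
t: 36.1
eef_pos: [0.3895, 0.0999, 0.0807]
ee_rot: [1.495, 1.57, 0.017]
force: [-10.5, -1.2, 30.9]
width: 0.0006
```

```bash
python3 -m handwheel '{"gripper":[-1,-1,-1,-1,-1,-1,-1,1,1,1,1,1,1,1,1,1],"travel":[[0,0,0.001],[0,0,0.001],[0,0,0.001],[0,0,0.04],[0,0,0.1],[0,0,0.15],[0,0,0.18],[0.03,-0.03,0.18],[0.07,-0.07,0.18],[0.12,-0.12,0.18],[0.17,-0.16,0.18],[0.22,-0.21,0.18],[0.26,-0.25,0.18],[0.295,-0.28,0.18],[0.295,-0.28,0.18],[0.295,-0.28,0.18]],"spin":[0,0,0,0,0,0,0,0,0,0,0,0,0,0,0,0]}'
python3 lc2.py w17|head -1
python3 - <<'E'
from h import *
grab('scene','s17')
E
```

```text
t: 37.7
eef_pos: [0.5363, -0.0405, 0.1683]
ee_rot: [-1.602, 1.569, -3.082]
force: [-1.0, 0.0, -0.8]
width: 0.0668
[ 0.53608656 -0.04013853  0.16856247] 0.5300424221118837 [ 0.20824352  0.01528447 -0.08464577] 0.0711103980923282
```

View pics/w17.png

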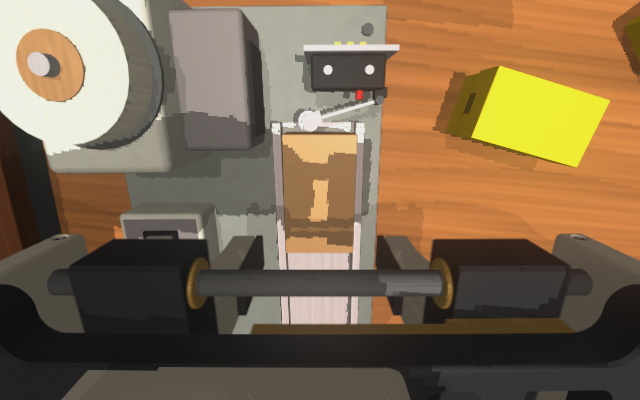

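View pics/s17.png

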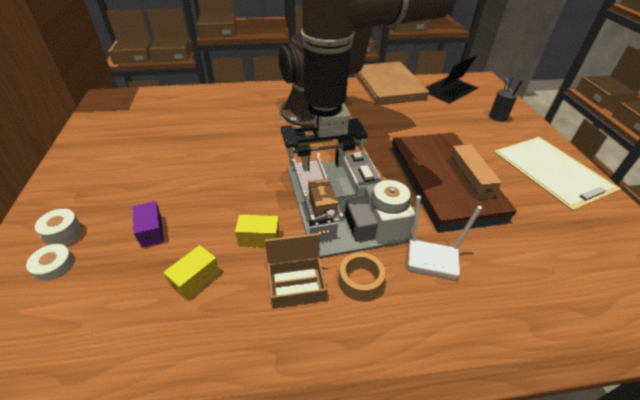

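```bash
python3 -m handwheel '{"gripper":[1,1,1,1,1,1,1,1,1,1,-1,-1,-1,-1,-1,-1,-1,-1],"travel":[[0,0,0],[0,0,0],[0,0,0],[0,0,-0.03],[0,0,-0.07],[0,0,-0.12],[0,0,-0.17],[0,0,-0.2],[0,0,-0.218],[0,0,-0.218],[0,0,-0.218],[0,0,-0.218],[0,0,-0.218],[0,0,-0.218],[0,0,-0.218],[0,0,-0.218],[0,0,-0.218],[0,0,-0.218]],"spin":[0,0,0,0,0,0,0,0,0,0,0,0,0,0,0,0,0,0]}' 35
```

```text
t: 39.6
eef_pos: [0.5369, -0.0401, 0.0606]
ee_rot: [1.595, 1.57, 0.116]
force: [-1.8, 0.1, 5.1]
width: 0.0576
```

```bash
python3 -m handwheel '{"gripper":[-1,-1,-1,-1,-1,-1,-1,-1,-1,-1,-1,-1,-1,-1,-1,-1,-1],"travel":[[0,0,0.03],[0,0,0.07],[0,0,0.12],[0,0,0.18],[0,0,0.24],[0,0,0.28],[-0.02,0.06,0.28],[-0.04,0.13,0.28],[-0.06,0.21,0.28],[-0.08,0.29,0.28],[-0.1,0.37,0.28],[-0.12,0.45,0.28],[-0.14,0.53,0.28],[-0.16,0.61,0.28],[-0.178,0.66,0.28],[-0.178,0.689,0.28],[-0.178,0.689,0.28]],"spin":[0,0,0,0,0,0,0,0,0,-0.01,-0.02,-0.03,-0.04,-0.05,-0.06,-0.07,-0.08]}'
python3 -m handwheel '{"gripper":[-1,-1,-1,-1,-1,-1,-1,-1],"travel":[[0,0,-0.03],[0,0,-0.07],[0,0,-0.11],[0,0,-0.15],[0,0,-0.18],[0,0,-0.2],[0,0,-0.21],[0,0,-0.21]],"spin":[0,0,0,0,0,0,0,0]}'
python3 - <<'E'
from h import *
grab('scene','s18');grab('wrist','w18');grab('side','d18')
E
```

```text
t: 41.3
eef_pos: [0.4473, 0.3057, 0.1993]
ee_rot: [-0.897, 1.57, -2.437]
force: [-0.6, -0.9, -3.8]
width: 0.0578
t: 42.1
eef_pos: [0.4477, 0.3036, 0.0946]
ee_rot: [-0.653, 1.57, -2.194]
force: [0.1, 0.4, -3.4]
width: 0.0578
```

View pics/s18.png

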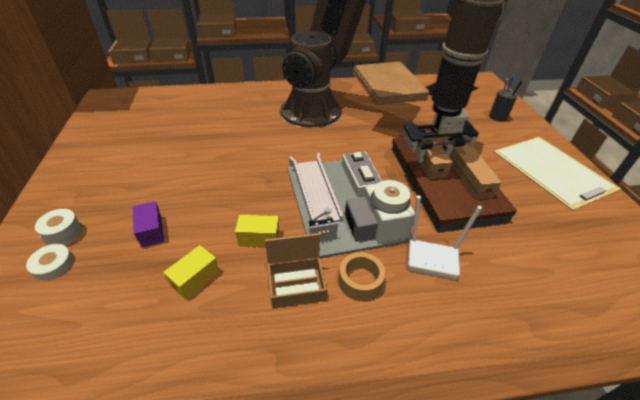

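View pics/w18.png

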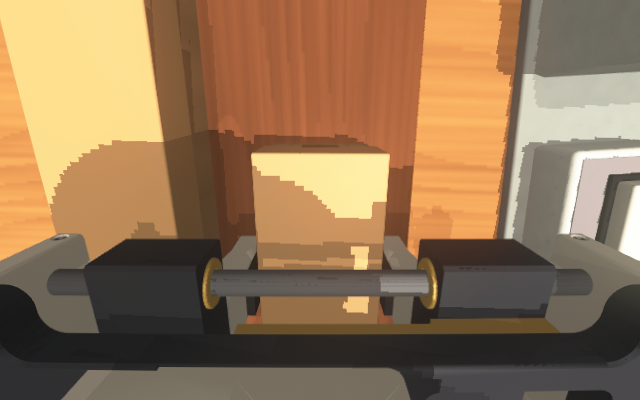

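Carton100 hangs 4–5 mm above the board, beside carton175 with a clear gap. Lowering to contact.

```bash
python3 -m handwheel '{"gripper":[-1,-1,-1],"travel":[[0,0,-0.004],[0,0,-0.008],[0,0,-0.008]],"spin":[0,0,0]}'
python3 -m handwheel '{"gripper":[-1,-1],"travel":[[0,0,-0.003],[0,0,-0.003]],"spin":[0,0]}'
```

```text
t: 42.55
eef_pos: [0.4475, 0.3042, 0.091]
ee_rot: [-1.123, 1.571, -2.664]
force: [-0.1, 0.1, -3.4]
width: 0.0578
t: 42.75
eef_pos: [0.4477, 0.3044, 0.0906]
ee_rot: [1.888, 1.57, 0.347]
force: [-3.9, -1.6, 6.3]
width: 0.0579
```

```bash
python3 -m handwheel '{"gripper":[1,1,1,1,1,1,1,1,1,1,1,1,1,1,1,1,1],"travel":[[0,0,0],[0,0,0],[0,0,0],[0,0,0],[0,0,0],[0,0,0.03],[0,0,0.08],[0,0,0.13],[0,0,0.19],[0,0,0.25],[0,0,0.3],[0,-0.06,0.3],[0,-0.14,0.3],[0,-0.22,0.3],[0,-0.3,0.3],[0,-0.36,0.3],[0,-0.36,0.3]],"spin":[0,0,0,0,0,0,0,0,0,0,0,0,0,0,0,0,0]}'
python3 - <<'E'
from h import *
S=grab('scene','s19');D=grab('side','d19');grab('wrist','w19')
cv2.imwrite('pics/s19z.png',cv2.resize(S['pixels'][120:240,370:530],(800,600),interpolation=cv2.INTER_CUBIC))
E
```

```text
t: 44.45
eef_pos: [0.4471, 0.1215, 0.2398]
ee_rot: [3.015, 1.571, 1.471]
force: [-0.1, 0.6, 0.3]
width: 0.0874
```

View pics/s19.png

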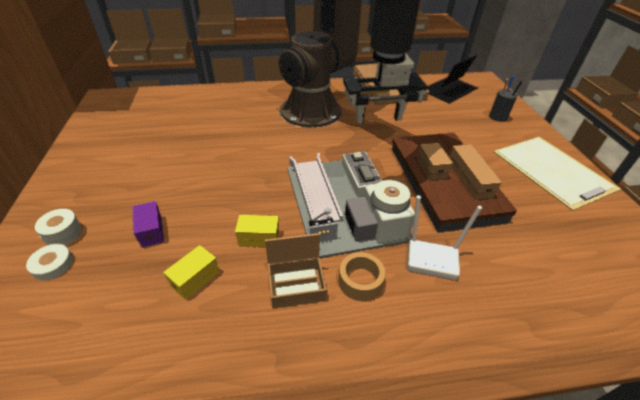

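View pics/s19z.png

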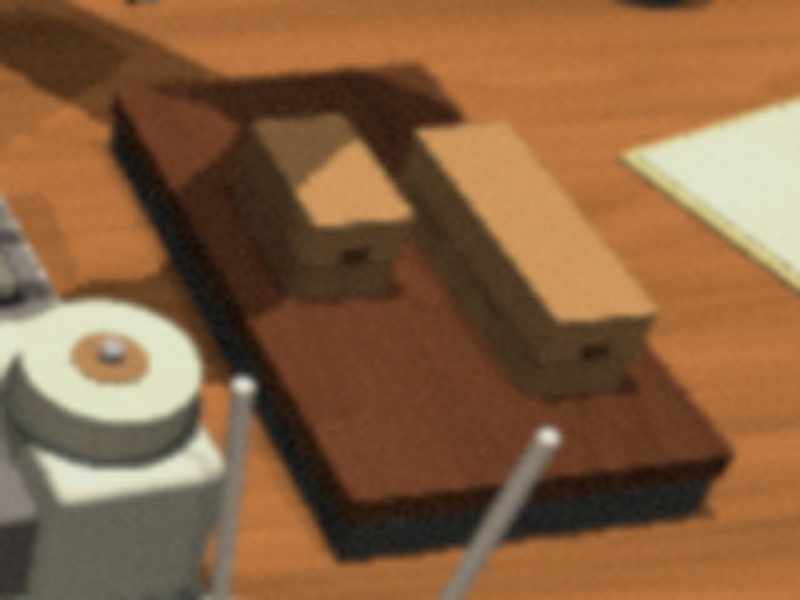

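View pics/d19.png

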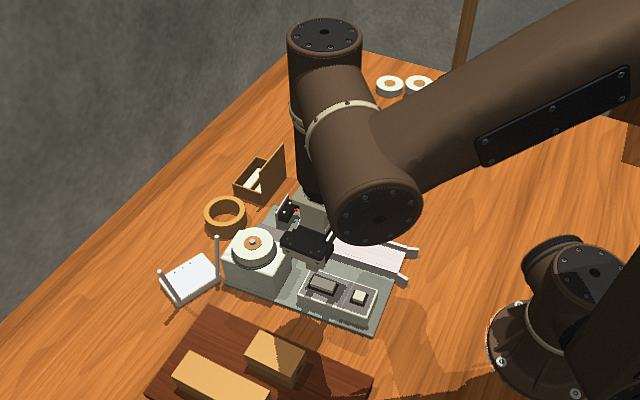

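Run:
```python
from h import *
S=grab('scene')
q=np.array([(417,130),(507,122),(655,312),(555,325)])/5+[369.5,119.5];print(boxfit([(S,q)],.175,z=.108,x0=[.47,.41]))
q=np.array([(255,120),(345,113),(412,215),(310,230)])/5+[369.5,119.5];print(boxfit([(S,q)],.1,z=.108,x0=[.46,.305]))
print(arm.job_done())
```

```text
(array([0.51707587, 0.40145789, 0.0106555 ]), np.float64(0.24049599092299015))
(array([ 0.46052695,  0.30545682, -0.01156855]), np.float64(0.5314478870543751))
the job is handed in; nothing more can be done
None
```

The job is handed in. Two loose kraft cartons were present, the 175 mm and the 100 mm one. Both were labelled, longest first, and both now lie flat on the shelf board.

- **carton175:** I slid it up the lane until its front end was about 3.5 mm past the click line. I released it there and pressed the bar key to its end stop at about 17 N. I looked again before lifting and it had not moved. It was then laid on the board.
- **carton100:** I did the same, with the front about 3 mm past the click line, and pressed the square key to its end stop at about 31 N. The force was higher than I intended but below the 40 N limit. The carton was still in place when I came back for it.

**Last checks:**
- The final pictures show both cartons flat, side by side with a gap. Their centres are about (0.517, 0.401) and (0.461, 0.305), both inside the allowed area of the board.
- The display box, router and tape roll look unmoved in the last scene picture.
- The gripper is clear of everything.

**Disagreement:** carton175 measured about 45 mm further along x than where I put it down (x ≈ 0.472). A comparison of pictures shows it shifted on the board while the arm was away, which fits the knock you described. It is still well on the board, so I left it.

I could not read the switch angle directly. That the switch clicked without overtravel rests on the pictures of the carton's front edge against the white rail marks and of the swung lever.

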